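# Turn the little cheeses in their latched carrier

## Robot

A 6-joint arm with a two-finger parallel gripper is mounted at the origin on the work surface. World frame = base frame: x ahead of the robot, y to its left, z up, the work surface at z = 0. Lengths are in m, angles in rad, forces in N, time in s.
With the tool pointing down it reaches from about 0.35 to 0.775 m from the base axis. Payload 7.3 kg.
Tool frame: the origin (TCP) lies at the very end of the fingers, on their centre line; the grasp point (between the pads) lies 19 mm behind it; z points along the fingers, y is the direction in which the jaws open and shut (so a half turn about z gives the same grasp; the last joint's range is limited). The gripper opens to 92 mm and grips with 3 to 60 N. Pads are 19 mm wide; open, the fingers measure 130 mm over their backs; the gripper's body (75 mm by 190 mm) begins 47 mm behind the grasp point.
Start: joints at [1.033, 0.342, 1.524, -0, 1.275, -0.146], TCP at [0.2, 0.485, 0.227] pointing down, gripper open.
Joint ranges: [-2.53, 2.53], [-0.77, 2.02], [0.04, 2.7], [-1, 4.14], [0.28, 2.66], [-3.11, 3.11]. Speed limits (rad/s): [2.57, 2.57, 3.14, 3.14, 3.14, 3.14].

## Interface

Orientations are given as [roll, pitch, yaw] about the fixed x, y, z axes, in that order (R = Rz(yaw) Ry(pitch) Rx(roll)).
In Python, from cell import monitor, eyes, order gives the robot as it stands. The module is installed in compiled form; this text tells all that it offers.
- The arm moves only by the tool carry_out, never from a script. Its argument "targets" is a list of rows, each a list of 2 entries, a list of its own where there are three numbers: the shift along the tool's x, y, z in m, then the turn about the tool's z in rad. In form: [[[dx, dy, dz], twist], ...]. A call has 1 to 10 rows; each row shifts and turns the pose as measured when the row begins, along the tool's axes as they then stand; what a row does not reach is not made up. A row lasts 1/8 s, in which the tool goes at most 62.5 mm and 10.7 degrees, less where a joint would pass 70% of its speed; a pose out of reach is approached as far as the arm can. A call is refused whole if a number of a shift passes 0.0625 or a number of a turn 0.188, either way. A call with a gripper value outside its range is refused whole. "fingers" is the closure, from 0 (fully open) to 1 (shut), set as the call begins (left out, the last holds). The fingers move at their own pace and stop on an object; "grip_force" is the grip in N (left out, the last holds). Time passes only in rows, so rows that do not move let the fingers close. It gives the time, the measured TCP pose, the force and the opening at its end, in the units of the state.
- monitor.observe(): the state, without advancing time (a new reading comes with each control period).
- eyes.read_camera(name): name is "side" or "top" or "wrist"; returns the picture (420x560x3 uint8, red, green, blue); there is no depth.
- eyes.camera_info(name): a dict with "K" (3x3 intrinsics, pixels), "rvec" (rotation vector, rad) and "tvec" (3), from world to camera coordinates, as OpenCV has them. Camera axes: x right, y down, z forward; pixel columns grow to the right and rows downward; lengths in m; the calibration is good to about 2 mm. A picture is of the moment at which its call begins: read the wrist's pose just before it. camera_info takes no time and is no camera call; for the wrist camera it gives the pose at the moment of the call.
- order.hand_in(): hands the job in, once; it reports no verdict.
The state is a dict: "time": time; "qpos": joint angles; "qvel": joint speeds; "joint_efforts": joint torques, N m; "tool_pos": TCP position; "tool_rot": TCP orientation; "contact_force": force on the tool from outside, world axes, zero at the start; "torque": the same for the moment, N m; "opening": finger opening in m.
Only numpy, scipy, OpenCV 4.12 (cv2) and the standard library are available. Lean on these libraries where they do the work, as an engineer would, in place of code of your own. Each camera call takes 0.05 s, during which the arm holds its last target.

## Task

The two small cheeses in the slatted carrier are due for their turn. Press the carrier's clip home over the lid, then tug the lid upward by its pull, with the carrier still upright, until the clip takes the strain (the carrier just starts to come up), so you know the latch holds. Then turn the whole carrier upside down and set it down gently, flat on its lid feet, on the wooden ripening board; never let the lid come open or the carrier drop or fall over, leave the other things where they are, and let go.

Things in the scene. Friction and masses are not known exactly. Their poses are not given: they have to be found in the camera images.
- carrier: White plastic slatted carrier for two small cheeses: 108 mm long (its x), 62 mm wide (its y), 74 mm high over its feet, about 0.55 kg with the cheeses, spread evenly. Origin: centre of the underside, level with the soles of the lower feet. z is up through the lid and points down when the carrier is upside down. Clip at the -x end, lid hinge at the +x end.
- carrier_middle (a point): Centre of the carrier, 37 mm above its origin; same axes. The long sides (y = -31 and +31 mm) are plain and flat, from 12 to 62 mm above the origin, fit to be gripped. Shell from 12 to 58 mm up, shut lid 58 to 62 mm. At the corners four feet of 14 x 10 x 12 mm below and the same four on the lid (62 to 74 mm up).
- hinge_end (a point): Centre of the flat, flush end face at the carrier's +x end, 54 mm from its middle (ends of the feet included): 62 x 74 mm, the carrier can stand on it with the clip up. The other end is not flat: the clip sticks out of it.
- lid (a joint): Slatted lid, hinged at the carrier's +x end: 0 = shut, grows as it opens (rad). It lies loose on the box until the clip is home; under a clip that is home it can rise about 0.011 rad (1.2 mm at the clip's end) before the clip holds it.
- pull_top (a point): Top of the steel pull on the lid, above the middle of the carrier: a bar 50 mm long (along the carrier's x), 10 mm wide (y), standing 10 mm up from the lid; this point is the centre of its upper face, 72 mm above the carrier's origin (2 mm lower than the lid feet). Moves with the lid.
- pull: The steel pull and the 28 mm wide steel lip at the lid's -x edge (5 mm beyond the end wall) over which the clip hooks, one part fixed to the lid. Origin on the hinge line of the lid (52 mm towards +x from the carrier's middle, 58 mm up).
- clip (a joint): Steel clip on the carrier's -x end: 0 = home (upright, hooked 1.2 mm over the lid's lip), grows as it leans outward (rad, up to 1.3). Its pivot runs along y, 58 mm from the carrier's middle towards -x, 38 mm above the carrier's origin. It stays where it is left (about 1 N pushes it, at its upper edge); it is home when pushed to its stop.
- clip_edge (a point): Outer upper edge of the clip, middle of its 20 mm width: 26 mm above the pivot and 5.5 mm outside it when home. Push here inward, or just below, from the outside. Moves with the clip.
- clip_plate: The clip's plate with its hook, 20 mm wide, from 4 mm below the pivot to 28 mm above it, 3 mm thick. Origin on the pivot; turns with the clip.
- cheese_a: Small cream cheese inside the carrier, 48 mm diameter, 36 mm high, origin at the centre of its underside. Towards the clip end.
- cheese_b: The other cheese in the carrier, same size, towards the hinge end.
- board: Pale wooden ripening board, fixed: 200 mm (its x) by 320 mm (its y), 18 mm thick; origin at the centre of its underside. Two small cheeses stand near its +y end; the rest is free.
- board_cheese_a: Bystander: small cheese on the board, 54 mm diameter, 34 mm high, origin under it.
- board_cheese_b: Bystander: the other small cheese on the board, same size.
- jar_a: Bystander: jar, 64 mm diameter, 85 mm high, origin under it.
- jar_b: Bystander: jar, same size.
- jar_c: Bystander: jar, same size.
- spoon: Bystander: wooden spoon, 200 mm long, lying on the counter.
- knife: Bystander: cheese knife, 235 mm long, lying on the counter.
Not all that is in view belongs to the job. Leave any orange, pink or turquoise look-alike of the cheese_a alone.

How it is judged:
On the way, in this order (a step that is already met when the one before it is completed fails the run):
1. the clip is pressed home over the closed lid (value of joint clip below 0.08 rad and value of joint lid below 0.05 rad), for 0.2 s.
2. the lid is tugged up against the clip, which holds it (at least 1 N through the clip), the carrier upright (value of joint clip below 0.08 rad and contact force between pull and clip_plate above 1 N and angle between carrier's own z axis and vertical below 0.5 rad), for 0.2 s.
3. the carrier is upside down with the clip home (angle between carrier's own z axis and vertical above 2.8 rad and value of joint clip below 0.08 rad), for 0.1 s.
At the end, for the whole second after the job is handed in: The carrier lies upside down (within about 5 degrees) on its lid feet on the ripening board, its middle over the board (within 85 mm of the board's middle across and 145 mm along), released and at rest, clip home (under 0.08 rad), lid shut, both cheeses inside (angle between carrier's own z axis and vertical above 3.06 rad and value of joint clip below 0.08 rad and value of joint lid below 0.06 rad and height (world z) of carrier between 0.086 and 0.098 m and x of carrier_middle in the frame of board between -0.085 and 0.085 m and y of carrier_middle in the frame of board between -0.145 and 0.145 m and distance between each of cheese_a, cheese_b and carrier_middle below 0.05 m and linear speed of carrier below 0.02 m/s and angular speed of carrier below 0.1 rad/s and contact force between the fingers and carrier below 0.1 N); the robot touches nothing.
It fails at once if the lid comes open (more than 0.15 rad) (value of joint lid above 0.15 rad).
It fails at once if the carrier drops or falls over: it moves faster than 0.45 m/s with no finger on it (contact force between the fingers and carrier below 0.05 N and linear speed of carrier above 0.45 m/s).
It fails at once if another thing on the counter or board is moved by more than 30 mm (distance of any of board_cheese_a, board_cheese_b, jar_a, jar_b, jar_c, spoon, knife from where it was at the start of the episode above 0.03 m).
It also fails if it takes over 72 s, if anything falls off the work surface, if the arm or the gripper's body presses on something with over 40 N, if the wrist force passes 120 N, or if a joint passes its speed limit or range.

## Working session

There is one attempt and no reset: what is moved stays moved. The work goes in short steps, Python scripts to look and compute and a tool call to move; the robot and the scene stay as the last step left them, time stands still between calls to the robot, and variables do not carry over. Pictures are saved under pics/ and viewed, and the job is handed in when it is done.

Besides the shell and the picture viewer there is one more tool, called after "Call:" in YAML: its name, and indented under it one key for each argument. carry_out: Moves the arm, as the interface text tells. Its arguments: {"type":"object","properties":{"targets":{"type":"array","items":{"type":"array"}},"fingers":{"type":"number"},"grip_force":{"type":"number"}},"required":["targets"]}

```bash
mkdir -p pics; python3 - <<'E'
from cell import monitor, eyes, order
import cv2
s=monitor.observe();print(s)
for n in ("side","top","wrist"):
    im=eyes.read_camera(n);cv2.imwrite(f"pics/{n}0.png",im[:,:,::-1]);
    i=eyes.camera_info(n);print(n,i)
E
```

```text
{'time': 0.0, 'qpos': array([ 1.03301992e+00,  3.42731132e-01,  1.52507522e+00, -3.51394323e-05,
        1.27538728e+00, -1.46007868e-01]), 'qvel': array([ 0.00068867, -0.00093583,  0.00169833, -0.00151022, -0.00091972,
        0.00111401]), 'joint_efforts': array([-1.45113434e-03, -4.31243384e+01, -2.44214219e+01,  7.14876596e-02,
        5.58739551e-02, -1.36021331e-04]), 'tool_pos': array([0.20022653, 0.4848506 , 0.22602029]), 'tool_rot': array([-3.14000383e+00, -1.99681531e-04,  2.74983421e+00]), 'contact_force': array([-0.38297741, -0.64530907,  1.53888643]), 'torque': array([ 0.01266625,  0.03976881, -0.01485902]), 'opening': 0.0916127229527486}
side {'K': array([[496.03034961,   0.        , 283.90165484],
       [  0.        , 496.03034961, 213.23321612],
       [  0.        ,   0.        ,   1.        ]]), 'rvec': array([ 2.2390648 , -0.07394498,  0.03975017]), 'tvec': array([-0.55779984,  0.06680734,  1.41302009])}
top {'K': array([[479.79521243,   0.        , 284.39784216],
       [  0.        , 479.79521243, 214.61758286],
       [  0.        ,   0.        ,   1.        ]]), 'rvec': array([ 2.18609269, -2.18793856,  0.10448869]), 'tvec': array([-0.04523507,  0.53291607,  1.15321083])}
wrist {'K': array([[303.471878  ,   0.        , 284.04157315],
       [  0.        , 303.471878  , 209.59435804],
       [  0.        ,   0.        ,   1.        ]]), 'rvec': array([-2.39594063, -1.60393903, -0.23876878]), 'tvec': array([-0.5239031 , -0.03729919,  0.39173978])}
```

View pics/top0.png

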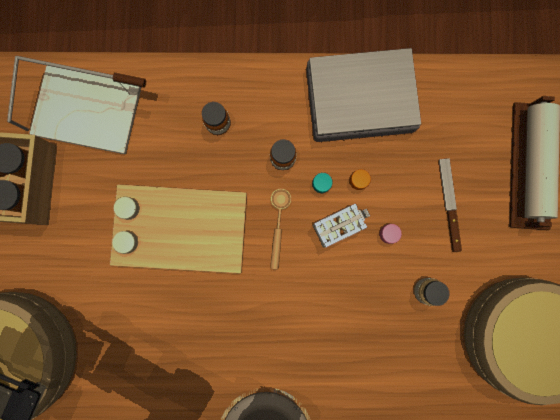

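View pics/side0.png

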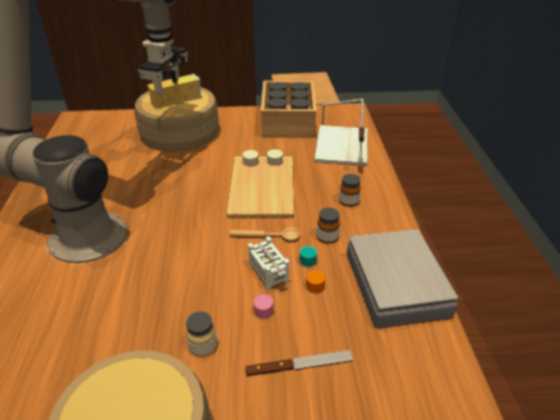

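View pics/wrist0.png

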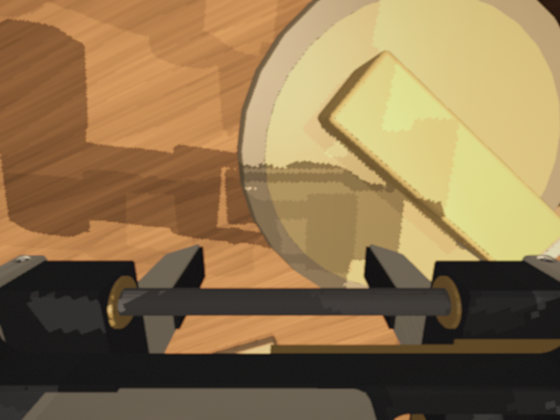

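```bash
cat > h.py <<'E'
import numpy as np,cv2
from cell import monitor, eyes, order
def cam(n):
    i=eyes.camera_info(n);R=cv2.Rodrigues(i['rvec'])[0];return i['K'],R,np.array(i['tvec']),i['rvec']
def back(n,uv,z):
    K,R,t,_=cam(n);uv=np.atleast_2d(uv).astype(float)
    d=np.c_[uv,np.ones(len(uv))]@np.linalg.inv(K).T@R
    c=-R.T@t
    return c+d*((z-c[2])/d[:,2])[:,None]
def proj(n,P):
    K,R,t,rv=cam(n);return cv2.projectPoints(np.atleast_2d(P).astype(float),rv,t,K,None)[0][:,0]
def shot(n,name,box=None,f=1):
    im=eyes.read_camera(n)[:,:,::-1]
    if box: x0,y0,x1,y1=box;im=im[y0:y1,x0:x1]
    cv2.imwrite('pics/'+name,cv2.resize(im,None,fx=f,fy=f,interpolation=cv2.INTER_CUBIC) if f!=1 else im)
E
python3 - <<'E'
import cv2
a=cv2.imread('pics/top0.png');cv2.imwrite('pics/top0c.png',cv2.resize(a[190:260,300:400],None,fx=8,fy=8,interpolation=cv2.INTER_CUBIC))
a=cv2.imread('pics/side0.png');cv2.imwrite('pics/side0c.png',cv2.resize(a[225:300,230:310],None,fx=8,fy=8,interpolation=cv2.INTER_CUBIC))
from h import *
print(back('top',[[116,185],[246,192],[241,273],[110,264]],0.018))
print(back('top',[[125,208],[124,242]],0.052))
print(back('top',[[341,226]],0.062))
E
```

```text
[[0.6063131  0.3679722  0.018     ]
 [0.58912999 0.04879767 0.018     ]
 [0.39087507 0.05993807 0.018     ]
 [0.41319093 0.37726868 0.018     ]]
[[0.54631786 0.33373118 0.052     ]
 [0.46559353 0.3340412  0.052     ]]
[[ 0.50258534 -0.17893091  0.062     ]]
```

View pics/top0c.png

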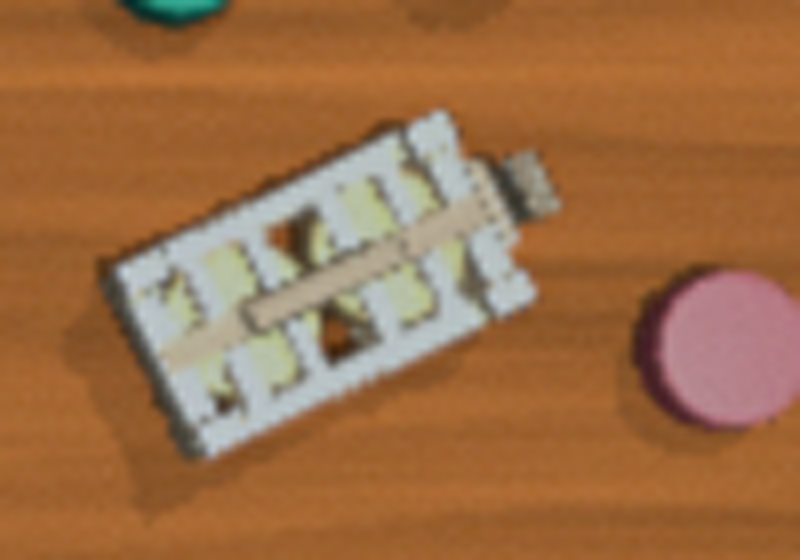

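View pics/side0c.png

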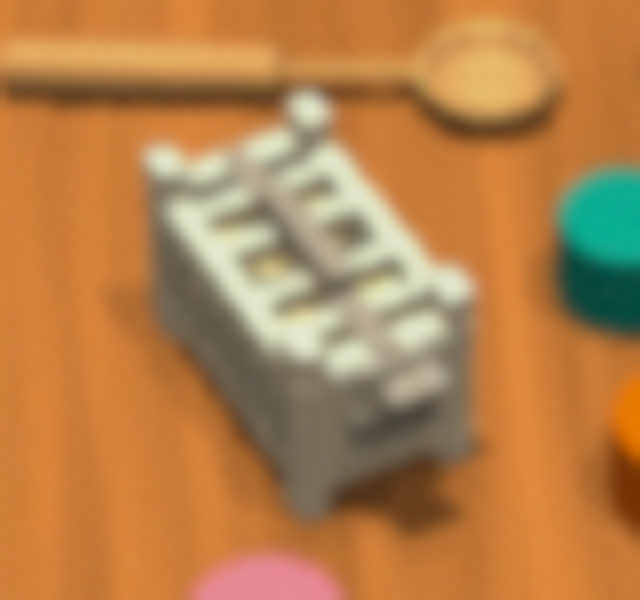

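```bash
python3 - <<'E'
from h import *
uv=np.array([[115,265],[445,112],[535,296],[205,456]])/8+[300,190]
P=back('top',uv,0.074);print(P)
print('c',P.mean(0)); a=(P[0]+P[3]-P[1]-P[2])/2; print(np.linalg.norm(a),np.arctan2(a[1],a[0])); b=(P[0]+P[1]-P[2]-P[3])/2;print(np.linalg.norm(b),np.arctan2(b[1],b[0]))
# refine with side cam: lid feet tops
def model(x,y,th,pts):
    c,s=np.cos(th),np.sin(th);R=np.array([[c,-s,0],[s,c,0],[0,0,1]]);return np.array(pts)@R.T+[x,y,0]
c=P.mean(0);th=np.arctan2(a[1],a[0])
pts=[[sx*.054,sy*.031,z] for z in (.074,) for sx in(1,-1) for sy in (1,-1)]+[[sx*.054,sy*.031,0] for sx in(1,-1) for sy in (1,-1)]
for n,o in(('side',(230,225)),('top',(300,190))):
    print(n,((proj(n,model(c[0],c[1],th,pts))-o)*8).round())
    for q in (0,.3,.5,.8,1.1):
        cl=[-.058-.026*np.sin(q)-.0055*np.cos(q),0,.038+.026*np.cos(q)-.0055*np.sin(q)]
        print(q,cl,((proj(n,model(c[0],c[1],th,[cl]))-o)*8).round())
s=monitor.observe();print(s['time'])
print(back('side',np.array([[410,372]])/8+[230,225],0.06))
E
```

```text
[[ 0.50867016 -0.11501905  0.074     ]
 [ 0.55363859 -0.21232927  0.074     ]
 [ 0.49951807 -0.23799946  0.074     ]
 [ 0.45291534 -0.14090128  0.074     ]]
c [ 0.50368554 -0.17656226  0.074     ]
0.10744755108481847 2.010996175114408
0.06068410029240795 0.4386973284298001
side [[132. 148.]
 [303.  87.]
 [287. 355.]
 [464. 287.]
 [142. 313.]
 [306. 251.]
 [291. 523.]
 [462. 453.]]
0 [np.float64(-0.0635), 0, np.float64(0.064)] [[391. 363.]]
0.3 [np.float64(-0.07093787606338567), 0, np.float64(0.06121338758062838)] [[403. 385.]]
0.5 [np.float64(-0.07529176809410633), 0, np.float64(0.05818030614682657)] [[410. 401.]]
0.8 [np.float64(-0.08048314526479701), 0, np.float64(0.052168915943078924)] [[418. 425.]]
1.1 [np.float64(-0.08366617002943799), 0, np.float64(0.04489185867672711)] [[423. 448.]]
top [[205. 457.]
 [113. 265.]
 [537. 299.]
 [445. 108.]
 [181. 460.]
 [ 95. 280.]
 [493. 312.]
 [406. 133.]]
0 [np.float64(-0.0635), 0, np.float64(0.064)] [[514. 192.]]
0.3 [np.float64(-0.07093787606338567), 0, np.float64(0.06121338758062838)] [[534. 183.]]
0.5 [np.float64(-0.07529176809410633), 0, np.float64(0.05818030614682657)] [[546. 177.]]
0.8 [np.float64(-0.08048314526479701), 0, np.float64(0.052168915943078924)] [[557. 172.]]
1.1 [np.float64(-0.08366617002943799), 0, np.float64(0.04489185867672711)] [[562. 169.]]
0.15
[[ 0.53654083 -0.2342059   0.06      ]]
```

```bash
cat > plan.py <<'E'
from h import *
from scipy.spatial.transform import Rotation as Ro
def wrap(a): return (a+np.pi)%(2*np.pi)-np.pi
def plan(xyz,yaw,n=None,step=.055,tw=.17):
    s=monitor.observe();p=s['tool_pos'];R=Ro.from_euler('xyz',s['tool_rot']);
    y0=Ro.as_euler(R,'xyz')[2]; dy=wrap(yaw-y0); d=np.array(xyz)-p
    if n is None: n=int(max(np.ceil(np.linalg.norm(d)/step),np.ceil(abs(dy)/tw),1))
    rows=[]
    for k in range(n):
        Rk=R*Ro.from_euler('z',-dy*k/n) # tool z down: world yaw + = twist -
        rows.append([[round(float(v),4) for v in Rk.inv().apply(d/n)],round(-dy/n,4)])
    print('at',p.round(4),s['tool_rot'].round(3),'F',s['contact_force'].round(2),'open',round(s['opening'],4),'t',s['time'],'need',d.round(4),round(dy,3),n)
    for i in range(0,n,10): print(rows[i:i+10])
C=np.array([.5037,-.1766]);TH=2.011
def car(x,y,z,c=None,th=None):
    c=C if c is None else c; th=TH if th is None else th
    return [c[0]+np.cos(th)*x-np.sin(th)*y,c[1]+np.sin(th)*x+np.cos(th)*y,z]
E
python3 - <<'E'
from plan import *
print(back('top',[[391,232]],.03), back('top',[[360,178]],.03))
print(car(-.11,0,.2))
plan(car(-.11,0,.2),TH)
E
```

```text
[[ 0.48972492 -0.30489728  0.03      ]] [[ 0.62229596 -0.23117516  0.03      ]]
[np.float64(0.5505736102891343), np.float64(-0.27611313811986016), 0.2]
at [0.2003 0.485  0.2262] [-3.14 -0.    2.75] F [-1.2   0.06  0.45] open 0.0919 t 0.15 need [ 0.3502 -0.7611 -0.0262] -0.739 16
[[[-0.0384, -0.0356, 0.0017], np.float64(0.0462)], [[-0.04, -0.0338, 0.0017], np.float64(0.0462)], [[-0.0415, -0.0319, 0.0017], np.float64(0.0462)], [[-0.0429, -0.03, 0.0017], np.float64(0.0462)], [[-0.0443, -0.0279, 0.0017], np.float64(0.0462)], [[-0.0455, -0.0259, 0.0017], np.float64(0.0462)], [[-0.0467, -0.0237, 0.0017], np.float64(0.0462)], [[-0.0477, -0.0216, 0.0017], np.float64(0.0462)], [[-0.0487, -0.0193, 0.0017], np.float64(0.0462)], [[-0.0495, -0.0171, 0.0017], np.float64(0.0462)]]
[[[-0.0502, -0.0148, 0.0017], np.float64(0.0462)], [[-0.0509, -0.0124, 0.0017], np.float64(0.0462)], [[-0.0514, -0.0101, 0.0017], np.float64(0.0462)], [[-0.0518, -0.0077, 0.0017], np.float64(0.0462)], [[-0.0521, -0.0053, 0.0017], np.float64(0.0462)], [[-0.0523, -0.0029, 0.0017], np.float64(0.0462)]]
```

Call:
carry_out:
  targets:
    - [[-0.038, -0.036, 0.002], 0.046]
    - [[-0.04, -0.034, 0.002], 0.046]
    - [[-0.042, -0.032, 0.002], 0.046]
    - [[-0.043, -0.03, 0.002], 0.046]
    - [[-0.044, -0.028, 0.002], 0.046]
    - [[-0.046, -0.026, 0.002], 0.046]
    - [[-0.047, -0.024, 0.002], 0.046]
    - [[-0.048, -0.022, 0.002], 0.046]
    - [[-0.049, -0.019, 0.002], 0.046]
    - [[-0.05, -0.017, 0.002], 0.046]
  fingers: 1
  grip_force: 10

```text
time: 1.4
tool_pos: [0.4227, -0.0059, 0.205]
tool_rot: [3.141, 0.001, 2.282]
contact_force: [0.2, 1.0, 1.0]
opening: 0.001
```

```bash
python3 -c "
from plan import *
plan(car(-.11,0,.2),TH)"
```

```text
at [ 0.4227 -0.0059  0.205 ] [3.141e+00 1.000e-03 2.282e+00] F [0.15 0.97 0.98] open 0.001 t 1.4 need [ 0.1279 -0.2702 -0.005 ] -0.271 6
[[[-0.048, -0.0132, 0.0009], np.float64(0.0452)], [[-0.0486, -0.0111, 0.0009], np.float64(0.0452)], [[-0.049, -0.0089, 0.0009], np.float64(0.0452)], [[-0.0494, -0.0066, 0.0009], np.float64(0.0452)], [[-0.0496, -0.0044, 0.0009], np.float64(0.0452)], [[-0.0498, -0.0022, 0.0009], np.float64(0.0452)]]
```

Call:
carry_out:
  targets:
    - [[-0.048, -0.013, 0.001], 0.045]
    - [[-0.049, -0.011, 0.001], 0.045]
    - [[-0.049, -0.009, 0.001], 0.045]
    - [[-0.049, -0.007, 0.001], 0.045]
    - [[-0.05, -0.004, 0.001], 0.045]
    - [[-0.05, -0.002, 0.001], 0.046]
    - [[0, 0, 0], 0]

```text
time: 2.28
tool_pos: [0.5524, -0.29, 0.1958]
tool_rot: [-3.141, -0.002, 1.996]
contact_force: [-0.2, -0.5, 0.9]
opening: 0.0007
```

```bash
python3 -c "
from plan import *
plan(car(-.112,0,.05),TH)
shot('wrist','w1.png')"
```

```text
at [ 0.5524 -0.29    0.1958] [-3.141e+00 -2.000e-03  1.996e+00] F [-0.16 -0.5   0.9 ] open 0.0007 t 2.275 need [-0.001   0.012  -0.1458] 0.015 3
[[[0.0037, 0.0014, 0.0486], np.float64(-0.005)], [[0.0037, 0.0014, 0.0486], np.float64(-0.005)], [[0.0037, 0.0014, 0.0486], np.float64(-0.005)]]
```

View pics/w1.png

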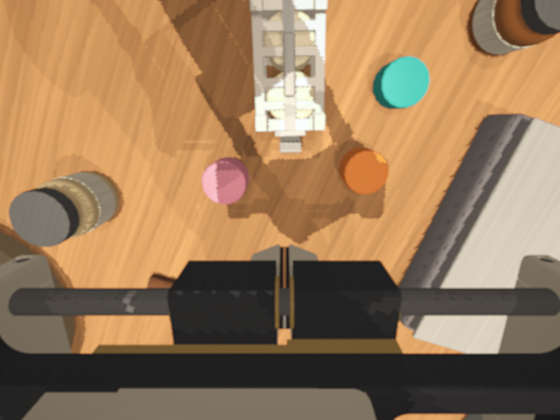

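Call:
carry_out:
  targets:
    - [[0.002, 0.001, 0.045], -0.008]
    - [[0.002, 0.001, 0.045], -0.008]
    - [[0.002, 0.001, 0.035], 0]
    - [[0, 0, 0.015], 0]
    - [[0, 0, 0], 0]

```text
time: 2.95
tool_pos: [0.5514, -0.2759, 0.0548]
tool_rot: [3.141, -0.003, 2.019]
contact_force: [0.2, -0.7, 0.5]
opening: 0.0002
```

```bash
python3 -c "
from plan import *
plan(car(-.073,0,.05),TH)
shot('side','s1.png',(200,200,340,305),5);shot('top','t1.png',(280,170,420,275),5)"
```

```text
at [ 0.5514 -0.2759  0.0548] [ 3.141e+00 -3.000e-03  2.019e+00] F [ 0.19 -0.73  0.5 ] open 0.0002 t 2.95 need [-0.0166  0.0333 -0.0048] -0.008 1
[[[0.0372, -0.0005, 0.0049], np.float64(0.0083)]]
```

View pics/s1.png

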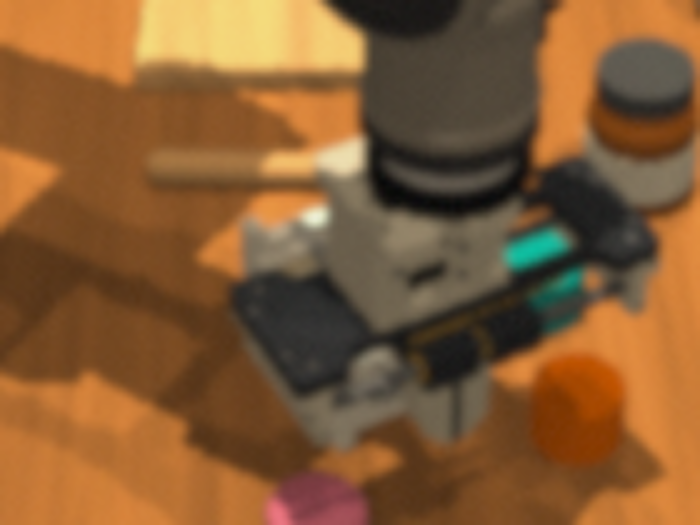

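View pics/t1.png

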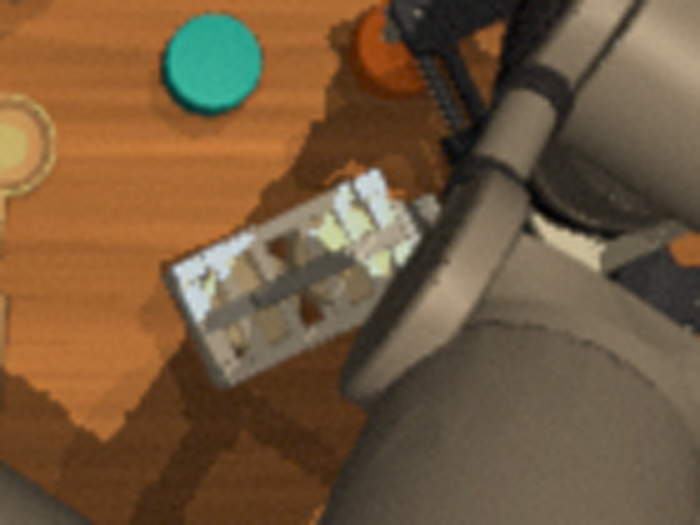

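Call:
carry_out:
  targets:
    - [[0.006, 0, 0.003], 0.008]
    - [[0.006, 0, 0], 0]
    - [[0.006, 0, 0], 0]
    - [[0.005, 0, 0], 0]
    - [[0.005, 0, 0], 0]
    - [[0.003, 0, 0], 0]

```text
time: 3.8
tool_pos: [0.5403, -0.2485, 0.0572]
tool_rot: [3.135, 0.007, 2.01]
contact_force: [1.0, -1.1, 1.2]
opening: 0.0005
```

```bash
python3 -c "
from plan import *
plan(car(-.073,0,.05),TH)
shot('wrist','w2.png')"
```

```text
at [ 0.5403 -0.2485  0.0572] [3.135 0.007 2.01 ] F [ 0.96 -1.07  1.24] open 0.0005 t 3.8 need [-0.0055  0.0059 -0.0072] 0.001 1
[[[0.0077, -0.0025, 0.0072], np.float64(-0.0006)]]
```

View pics/w2.png

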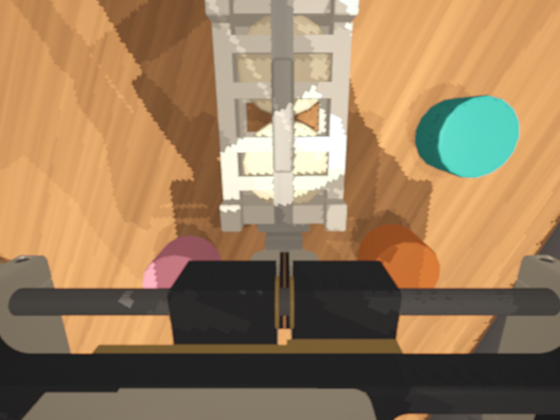

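Call:
carry_out:
  targets:
    - [[0.003, -0.002, 0.004], 0]
    - [[0.003, 0, 0.003], 0]
    - [[0.003, 0, 0], 0]
    - [[0.002, 0, 0], 0]
    - [[0, 0, 0], 0]

```text
time: 4.47
tool_pos: [0.5352, -0.2418, 0.0506]
tool_rot: [3.133, 0.014, 2.01]
contact_force: [0.8, -3.0, 1.6]
opening: 0.0005
```

```bash
python3 -c "
from plan import *
plan(car(-.073,0,.05),TH)
shot('wrist','w3.png')"
```

```text
at [ 0.5352 -0.2418  0.0506] [3.133 0.014 2.01 ] F [ 0.78 -3.    1.6 ] open 0.0005 t 4.475 need [-0.0004 -0.0009 -0.0006] 0.001 1
[[[-0.0006, -0.0007, 0.0006], np.float64(-0.001)]]
```

View pics/w3.png

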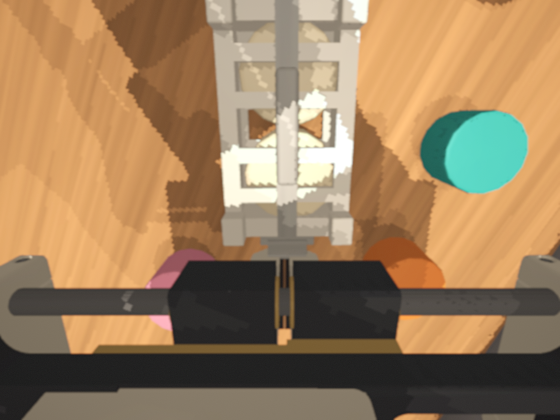

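Call:
carry_out:
  targets:
    - [[0.002, 0, 0], 0]
    - [[0.002, 0, 0], 0]
    - [[0.002, 0, 0], 0]
    - [[0, 0, 0], 0]

```text
time: 5.03
tool_pos: [0.5329, -0.2364, 0.0506]
tool_rot: [3.133, 0.015, 2.01]
contact_force: [1.8, -2.7, 0.9]
opening: 0.0003
```

```bash
python3 -c "
from plan import *
plan(car(-.073,0,.05),TH)
shot('wrist','w4.png')"
```

```text
at [ 0.5329 -0.2364  0.0506] [3.133 0.015 2.01 ] F [ 1.79 -2.67  0.86] open 0.0003 t 5.025 need [ 0.0019 -0.0062 -0.0006] 0.001 1
[[[-0.0064, -0.0009, 0.0007], np.float64(-0.001)]]
```

View pics/w4.png

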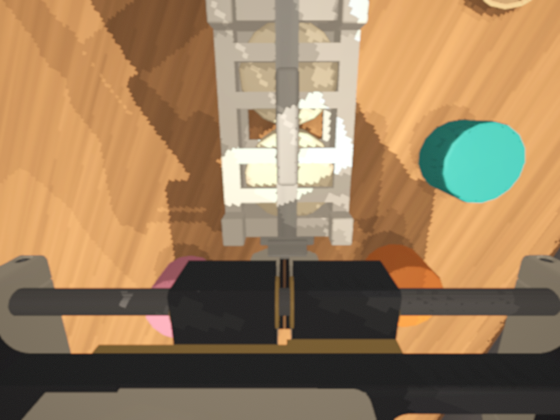

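Call:
carry_out:
  targets:
    - [[-0.02, 0, 0], 0]
    - [[-0.01, 0, -0.05], 0]
    - [[0, 0, -0.06], 0]
    - [[0.04, 0.04, -0.03], 0]
    - [[0, 0.05, 0], 0]
    - [[0, 0.05, 0], 0]
    - [[0, 0.05, 0], 0]
    - [[0, 0.05, 0], 0]
    - [[0, 0, 0], 0]
  fingers: 0.5

```text
time: 6.2
tool_pos: [0.7411, -0.1126, 0.1863]
tool_rot: [-3.135, -0.017, 2.01]
contact_force: [-1.1, -0.9, -0.8]
opening: 0.0456
```

```bash
python3 -c "
from plan import *
plan(car(0,0,.12),TH)
shot('side','s5.png',(230,225,310,300),8);shot('top','t5.png',(300,190,400,260),8)"
```

```text
at [ 0.7411 -0.1126  0.1863] [-3.135 -0.017  2.01 ] F [-1.12 -0.91 -0.77] open 0.0456 t 6.2 need [-0.2374 -0.064  -0.0663] 0.001 5
[[[0.0084, -0.0483, 0.0137], np.float64(-0.0001)], [[0.0084, -0.0483, 0.0137], np.float64(-0.0001)], [[0.0084, -0.0483, 0.0137], np.float64(-0.0001)], [[0.0084, -0.0483, 0.0137], np.float64(-0.0001)], [[0.0084, -0.0483, 0.0137], np.float64(-0.0001)]]
```

View pics/s5.png

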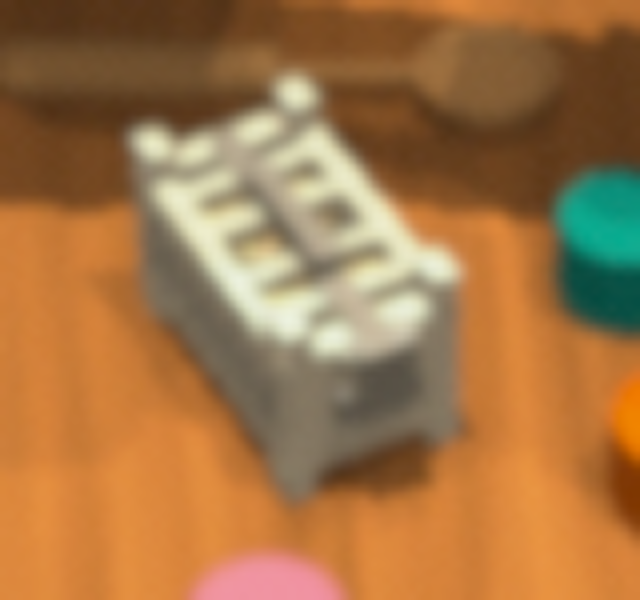

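View pics/t5.png

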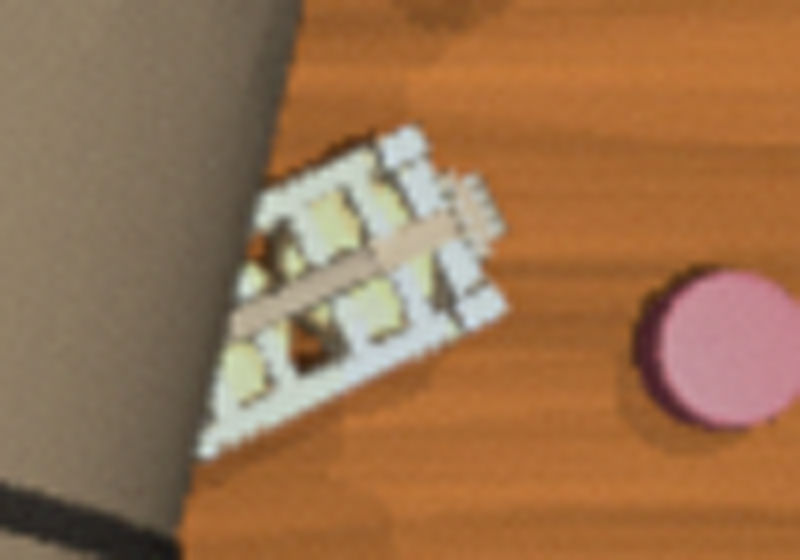

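```bash
python3 - <<'E'
from plan import *
from scipy.optimize import least_squares
P=back('top',np.array([[418,124],[509,306]])/8+[300,190],.074);print(P); b=P[0]-P[1];print(np.linalg.norm(b),np.arctan2(b[1],b[0])+np.pi/2)
S0=back('side',np.array([[164,160],[308,108],[300,340],[455,285]])/8+[230,225],.074)
S1=back('side',np.array([[150,138],[297,92],[290,322],[437,264]])/8+[230,225],.074)
print(S1-S0)
m=P.mean(0);th=np.arctan2(b[1],b[0])+np.pi/2
print('C', m[:2]+.054*np.array([np.cos(2.01),np.sin(2.01)]))
E
```

```text
[[ 0.55009701 -0.20433658  0.074     ]
 [ 0.4965938  -0.23032795  0.074     ]]
0.059482303651268074 2.0230121223437063
[[-4.36802972e-03  1.09289483e-02  1.11022302e-16]
 [-3.26213238e-03  8.18409426e-03  1.11022302e-16]
 [-2.74019268e-03  8.02325703e-03  2.22044605e-16]
 [-4.93061615e-03  9.77076222e-03  0.00000000e+00]]
C [ 0.50038359 -0.16845738]
```

```bash
sed -i 's/^C=.*/C=np.array([.5002,-.1683]);TH=2.013/' plan.py; python3 -c "
from plan import *
plan(car(0,0,.13),TH)"
```

```text
at [ 0.7392 -0.115   0.188 ] [-3.135 -0.015  2.008] F [-0.73  0.16  0.3 ] open 0.0459 t 6.3 need [-0.239  -0.0533 -0.058 ] 0.005 5
[[[0.0104, -0.0477, 0.0121], np.float64(-0.001)], [[0.0105, -0.0477, 0.0121], np.float64(-0.001)], [[0.0105, -0.0477, 0.0121], np.float64(-0.001)], [[0.0106, -0.0477, 0.0121], np.float64(-0.001)], [[0.0106, -0.0477, 0.0121], np.float64(-0.001)]]
```

Call:
carry_out:
  targets:
    - [[0.01, -0.048, 0.012], -0.001]
    - [[0.01, -0.048, 0.012], -0.001]
    - [[0.01, -0.048, 0.012], -0.001]
    - [[0.01, -0.048, 0.012], -0.001]
    - [[0.01, -0.03, 0.012], -0.001]
    - [[0, -0.01, 0], 0]
    - [[0, 0, 0], 0]
  fingers: 0.65

```text
time: 7.18
tool_pos: [0.4911, -0.1703, 0.131]
tool_rot: [-3.134, -0.017, 2.005]
contact_force: [-0.7, -0.2, 0.8]
opening: 0.0323
```

```bash
python3 -c "
from plan import *
plan(car(0,0,.13),TH)
shot('wrist','w6.png')"
```

```text
at [ 0.4911 -0.1703  0.131 ] [-3.134 -0.017  2.005] F [-0.73 -0.19  0.76] open 0.0323 t 7.175 need [ 0.0091  0.002  -0.001 ] 0.008 1
[[[-0.0021, 0.0091, 0.0009], np.float64(-0.0078)]]
```

View pics/w6.png

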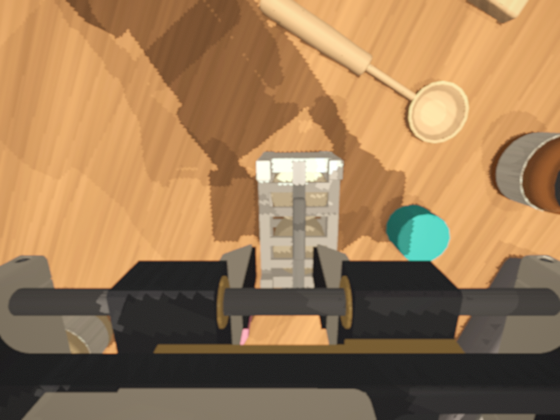

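Call:
carry_out:
  targets:
    - [[-0.002, 0.009, 0], -0.008]
    - [[0, 0, 0.02], 0]
    - [[0, 0, 0.02], 0]
    - [[0, 0, 0.014], 0]
    - [[0, 0, 0], 0]

```text
time: 7.85
tool_pos: [0.5075, -0.1669, 0.0763]
tool_rot: [-3.139, -0.013, 2.018]
contact_force: [-0.1, -0.3, 0.1]
opening: 0.032
```

```bash
python3 -c "
from plan import *
plan(car(0,0,.065),TH)
shot('wrist','w7.png');shot('side','s7.png',(200,200,340,305),5)"
```

```text
at [ 0.5075 -0.1669  0.0763] [-3.139 -0.013  2.018] F [-0.09 -0.35  0.14] open 0.032 t 7.85 need [-0.0073 -0.0014 -0.0113] -0.005 1
[[[0.0017, -0.0072, 0.0114], np.float64(0.0055)]]
```

View pics/w7.png

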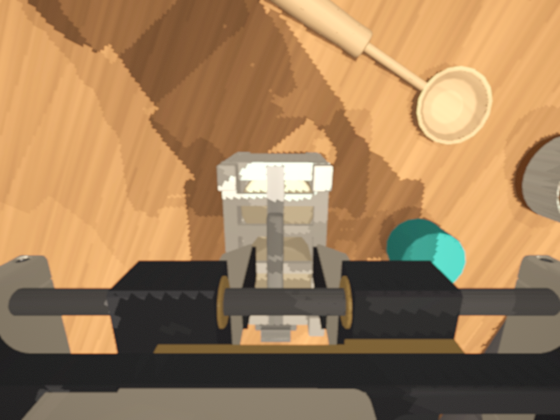

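View pics/s7.png

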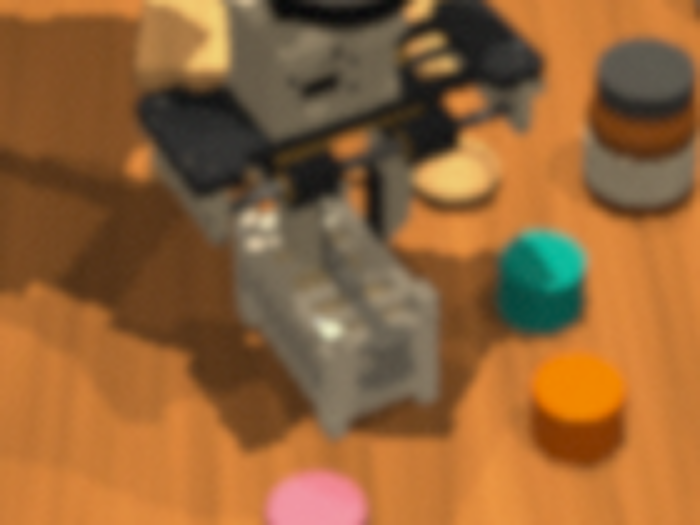

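Call:
carry_out:
  targets:
    - [[0.001, -0.006, 0], 0.005]
    - [[0, 0, 0], 0]
    - [[0, 0, 0], 0]

```text
time: 8.32
tool_pos: [0.5026, -0.1697, 0.0792]
tool_rot: [3.141, -0.008, 2.013]
contact_force: [0.3, 0.4, 0.4]
opening: 0.032
```

```bash
python3 -c "
from plan import *
plan(car(0,0,.065),TH)"
```

```text
at [ 0.5026 -0.1697  0.0792] [ 3.141 -0.008  2.013] F [0.35 0.43 0.4 ] open 0.032 t 8.325 need [-0.0024  0.0014 -0.0142] 0.0 1
[[[0.0021, -0.0016, 0.0142], np.float64(-0.0003)]]
```

Call:
carry_out:
  targets:
    - [[0.002, -0.002, 0.008], 0]
    - [[0, 0, 0.006], 0]
    - [[0, 0, 0.001], 0]

```text
time: 8.7
tool_pos: [0.4996, -0.1686, 0.0633]
tool_rot: [3.141, -0.008, 2.013]
contact_force: [-0.6, 0.5, 0.7]
opening: 0.0323
```

```bash
python3 -c "
from plan import *
plan(car(0,0,.065),TH)"
```

```text
at [ 0.4996 -0.1686  0.0633] [ 3.141 -0.008  2.013] F [-0.58  0.49  0.71] open 0.0323 t 8.7 need [0.0006 0.0003 0.0017] 0.0 1
[[[-0.0, 0.0007, -0.0017], np.float64(-0.0004)]]
```

Good. Close on the pull.

Call:
carry_out:
  targets:
    - [[0, 0, -0.001], 0]
    - [[0, 0, 0], 0]
    - [[0, 0, 0], 0]
    - [[0, 0, 0], 0]
  fingers: 1
  grip_force: 25

```text
time: 9.2
tool_pos: [0.5006, -0.1683, 0.0646]
tool_rot: [3.139, -0.008, 2.012]
contact_force: [1.1, 1.4, -2.5]
opening: 0.0097
```

```bash
python3 -c "
from plan import *
plan(car(0,0,.065),TH)"
```

```text
at [ 0.5006 -0.1683  0.0646] [ 3.139 -0.008  2.012] F [ 1.05  1.43 -2.49] open 0.0097 t 9.2 need [-0.0004 -0.      0.0004] 0.001 1
[[[0.0002, -0.0004, -0.0004], np.float64(-0.0006)]]
```

Gripped the pull (9.7 mm). Tug up gently.

Call:
carry_out:
  targets:
    - [[0, 0, -0.001], 0]
    - [[0, 0, -0.001], 0]
    - [[0, 0, -0.001], 0]
    - [[0, 0, 0], 0]

```text
time: 9.7
tool_pos: [0.4985, -0.1679, 0.0661]
tool_rot: [-3.14, -0.011, 2.013]
contact_force: [0.0, 0.7, -5.7]
opening: 0.0098
```

```bash
python3 -c "
from plan import *
plan(car(0,0,.065),TH)"
```

```text
at [ 0.4985 -0.1679  0.0661] [-3.14  -0.011  2.013] F [ 0.04  0.67 -5.73] open 0.0098 t 9.7 need [ 0.0017 -0.0004 -0.0011] 0.0 1
[[[-0.0011, 0.0013, 0.0011], np.float64(-0.0003)]]
```

Call:
carry_out:
  targets:
    - [[0, 0, -0.002], 0]
    - [[0, 0, -0.001], 0]
    - [[0, 0, 0], 0]
    - [[0, 0, 0], 0]

```text
time: 10.2
tool_pos: [0.4983, -0.1678, 0.0691]
tool_rot: [-3.139, -0.012, 2.013]
contact_force: [-0.6, 0.4, -6.0]
opening: 0.0096
```

```bash
python3 -c "
from plan import *
plan(car(0,0,.065),TH);shot('side','s8.png',(200,200,340,305),5)"
```

```text
at [ 0.4983 -0.1678  0.0691] [-3.139 -0.012  2.013] F [-0.58  0.37 -5.97] open 0.0096 t 10.2 need [ 0.0019 -0.0005 -0.0041] 0.0 1
[[[-0.0013, 0.0016, 0.0041], np.float64(-0.0004)]]
```

View pics/s8.png

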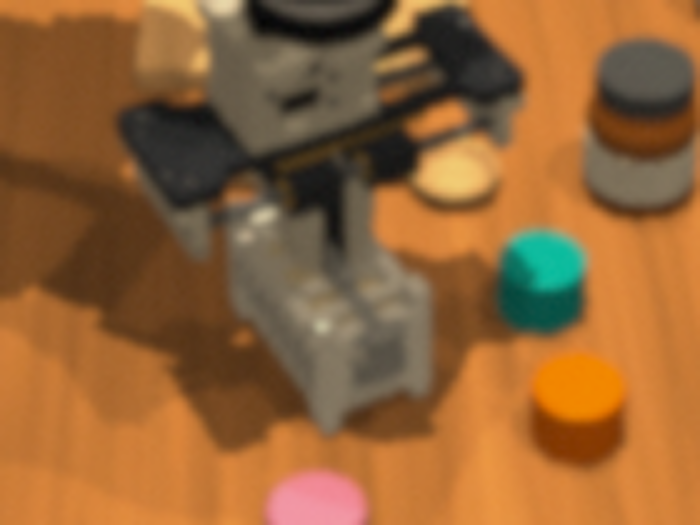

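Call:
carry_out:
  targets:
    - [[0, 0, 0.001], 0]
    - [[0, 0, 0.001], 0]
    - [[0, 0, 0.001], 0]
    - [[0, 0, 0.001], 0]
    - [[0, 0, 0.001], 0]

```text
time: 10.88
tool_pos: [0.4984, -0.1672, 0.0642]
tool_rot: [-3.14, -0.013, 2.012]
contact_force: [-0.5, 4.0, 0.5]
opening: 0.0095
```

```bash
python3 -c "
from plan import *
plan(car(0,0,.0645),TH)"
```

```text
at [ 0.4984 -0.1672  0.0642] [-3.14  -0.013  2.012] F [-0.46  4.01  0.51] open 0.0095 t 10.875 need [ 0.0018 -0.0011  0.0003] 0.001 1
[[[-0.0018, 0.0011, -0.0004], np.float64(-0.0006)]]
```

Call:
carry_out:
  targets:
    - [[0, 0, 0], 0]
    - [[0, 0, 0], 0]
    - [[0, 0, -0.005], 0]
    - [[0, 0, -0.04], 0]
    - [[0, 0, -0.05], 0]
    - [[0, 0, -0.02], 0]
    - [[0, 0, 0], 0]
  fingers: 0.5

```text
time: 11.75
tool_pos: [0.5004, -0.1701, 0.1854]
tool_rot: [3.14, -0.007, 2.012]
contact_force: [0.3, 0.1, 0.1]
opening: 0.0463
```

Call:
carry_out:
  targets:
    - [[-0.04, 0.04, 0], 0]
    - [[-0.03, 0.05, 0], 0]
    - [[0, 0.05, 0], 0]
    - [[0, 0.05, 0], 0]
    - [[0, 0.03, 0], 0]
    - [[0, 0, 0], 0]
  fingers: 0

```text
time: 12.5
tool_pos: [0.7316, -0.1383, 0.1738]
tool_rot: [-3.133, -0.015, 2.01]
contact_force: [-0.7, -0.8, -0.0]
opening: 0.0917
```

```bash
python3 -c "
from plan import *
plan(car(-.044,0,.12),TH)
shot('side','s9.png',(230,225,310,300),8);shot('top','t9.png',(300,190,400,260),8)"
```

```text
at [ 0.7316 -0.1383  0.1738] [-3.133 -0.015  2.01 ] F [-0.71 -0.81 -0.  ] open 0.0917 t 12.5 need [-0.2125 -0.0698 -0.0538] 0.003 5
[[[0.0053, -0.0443, 0.0112], np.float64(-0.0007)], [[0.0053, -0.0443, 0.0112], np.float64(-0.0007)], [[0.0053, -0.0443, 0.0112], np.float64(-0.0007)], [[0.0053, -0.0443, 0.0112], np.float64(-0.0007)], [[0.0054, -0.0443, 0.0112], np.float64(-0.0007)]]
```

View pics/s9.png

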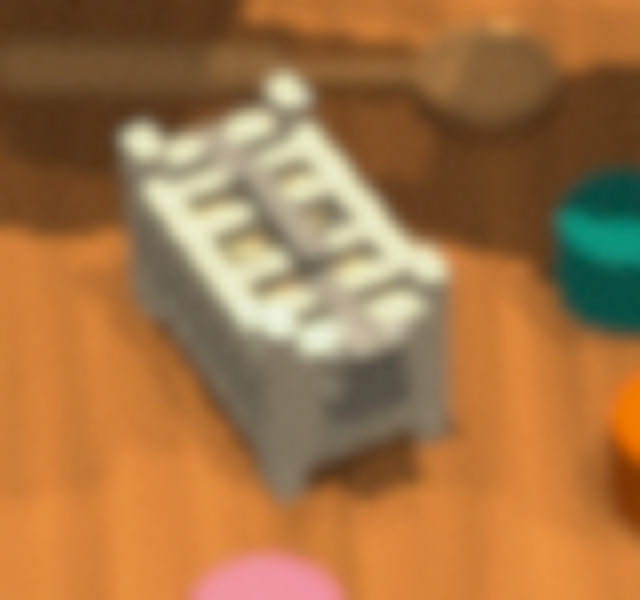

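View pics/t9.png

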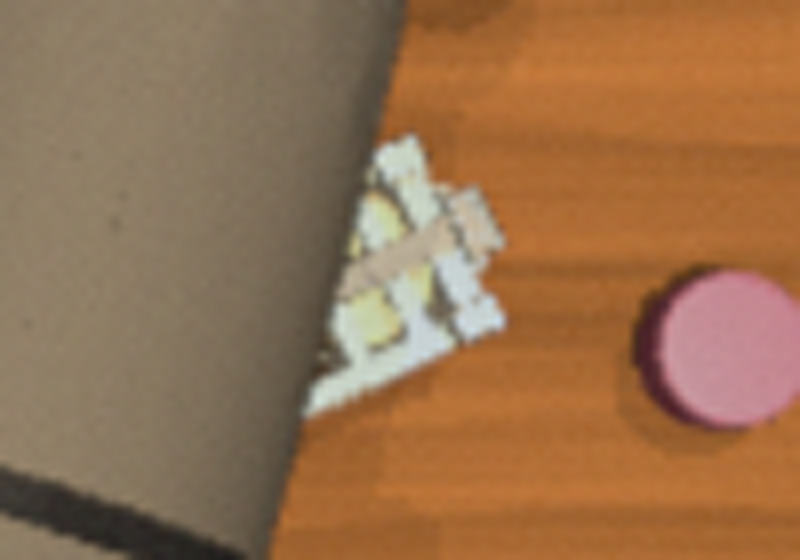

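```bash
sed -i 's/^C=.*/C=np.array([.4975,-.167]);TH=2.013/' plan.py; python3 -c "
from plan import *
plan(car(-.044,0,.13),TH)"
```

```text
at [ 0.73   -0.1397  0.1746] [-3.132 -0.015  2.008] F [-0.71 -0.88 -0.12] open 0.0916 t 12.6 need [-0.2137 -0.0671 -0.0446] 0.005 5
[[[0.0058, -0.0443, 0.0094], np.float64(-0.001)], [[0.0058, -0.0443, 0.0094], np.float64(-0.001)], [[0.0059, -0.0443, 0.0094], np.float64(-0.001)], [[0.0059, -0.0443, 0.0094], np.float64(-0.001)], [[0.006, -0.0443, 0.0094], np.float64(-0.001)]]
```

Call:
carry_out:
  targets:
    - [[0.006, -0.044, 0.01], -0.001]
    - [[0.006, -0.044, 0.01], -0.001]
    - [[0.006, -0.044, 0.01], -0.001]
    - [[0.006, -0.044, 0.01], -0.001]
    - [[0.006, -0.03, 0.004], -0.001]
    - [[0, -0.004, 0], 0]
    - [[0, 0, 0], 0]
    - [[0, 0, 0], 0]

```text
time: 13.6
tool_pos: [0.5137, -0.2064, 0.1325]
tool_rot: [-3.132, -0.012, 2.005]
contact_force: [0.5, 0.5, -0.2]
opening: 0.092
```

```bash
python3 -c "
from plan import *
plan(car(-.044,0,.13),TH);shot('wrist','w10.png');shot('top','t10.png',(300,190,400,260),8)
print(proj('wrist',[car(.054,.031,.074),car(.054,-.031,.074),car(0,0,.072)]))"
```

```text
at [ 0.5137 -0.2064  0.1325] [-3.132 -0.012  2.005] F [ 0.48  0.51 -0.19] open 0.092 t 13.6 need [ 0.0027 -0.0003 -0.0025] 0.008 1
[[[-0.0015, 0.0023, 0.0025], np.float64(-0.0076)]]
[[241.41229739  91.15842821]
 [333.93491538  90.43810324]
 [287.81855648 170.5528428 ]]
```

View pics/w10.png

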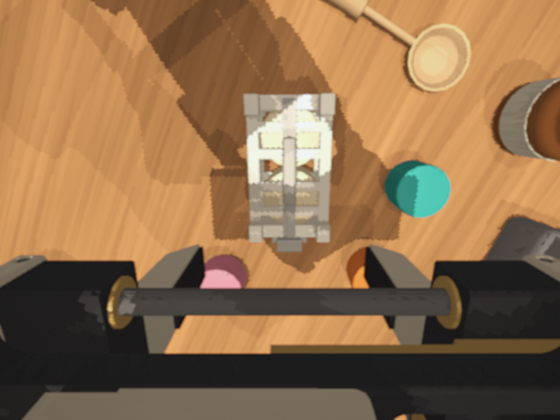

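Call:
carry_out:
  targets:
    - [[-0.003, 0.002, 0.04], -0.007]
    - [[0, 0, 0.04], 0]
    - [[0, 0, 0.02], 0]
    - [[0, 0, 0], 0]
    - [[0, 0, 0], 0]

```text
time: 14.32
tool_pos: [0.5199, -0.2069, 0.0304]
tool_rot: [-3.135, -0.009, 2.017]
contact_force: [0.4, -0.7, 0.8]
opening: 0.0917
```

```bash
python3 -c "
from plan import *
plan(car(-.046,0,.0145),TH)"
```

```text
at [ 0.5199 -0.2069  0.0304] [-3.135 -0.009  2.017] F [ 0.42 -0.75  0.77] open 0.0917 t 14.325 need [-0.0027 -0.0017 -0.0159] -0.004 1
[[[-0.0005, -0.0031, 0.0159], np.float64(0.004)]]
```

Call:
carry_out:
  targets:
    - [[0, -0.003, 0.008], 0.004]
    - [[0, 0, 0.007], 0]
    - [[0, 0, 0], 0]

```text
time: 14.7
tool_pos: [0.5181, -0.2087, 0.0164]
tool_rot: [-3.137, -0.006, 2.013]
contact_force: [-0.2, -0.2, -0.6]
opening: 0.0919
```

```bash
python3 -c "
from plan import *
plan(car(-.046,0,.0145),TH)"
```

```text
at [ 0.5181 -0.2087  0.0164] [-3.137 -0.006  2.013] F [-0.21 -0.19 -0.57] open 0.0919 t 14.7 need [-0.0009  0.0001 -0.0019] -0.0 1
[[[0.0005, -0.0008, 0.0019], np.float64(0.0001)]]
```

Call:
carry_out:
  targets:
    - [[0, 0, 0.001], 0]
    - [[0, 0, 0], 0]
    - [[0, 0, 0], 0]
    - [[0, 0, 0], 0]
  fingers: 1
  grip_force: 8

```text
time: 15.2
tool_pos: [0.5184, -0.2089, 0.0159]
tool_rot: [-3.138, -0.005, 2.013]
contact_force: [0.1, -0.1, -1.5]
opening: 0.062
```

```bash
python3 -c "
from plan import *
plan(car(-.046,0,.0145),TH)"
```

```text
at [ 0.5184 -0.2089  0.0159] [-3.138 -0.005  2.013] F [ 0.07 -0.1  -1.51] open 0.062 t 15.2 need [-0.0012  0.0004 -0.0014] 0.0 1
[[[0.0008, -0.0009, 0.0014], np.float64(-0.0)]]
```

Call:
carry_out:
  targets:
    - [[0.002, 0, -0.005], 0]
    - [[0.002, 0, -0.005], 0]
    - [[0.002, 0, -0.005], 0]
    - [[0.002, 0, -0.005], 0]
    - [[0.003, 0, -0.005], 0]
    - [[0.003, 0, -0.005], 0]
    - [[0, 0, 0], 0]

```text
time: 16.08
tool_pos: [0.511, -0.1944, 0.0471]
tool_rot: [-3.136, -0.008, 2.013]
contact_force: [-0.2, 0.7, -3.4]
opening: 0.0617
```

```bash
python3 -c "
from plan import *
plan(car(-.046,0,.0145),TH);shot('side','s11.png',(200,200,340,305),5);shot('wrist','w11.png')"
```

```text
at [ 0.511  -0.1944  0.0471] [-3.136 -0.008  2.013] F [-0.16  0.71 -3.42] open 0.0617 t 16.075 need [ 0.0062 -0.0141 -0.0326] -0.0 1
[[[-0.0157, -0.0003, 0.0325], np.float64(0.0003)]]
```

View pics/s11.png

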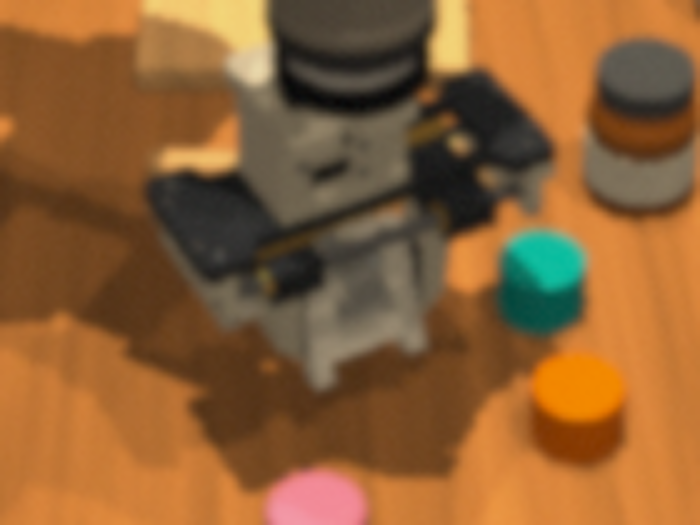

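View pics/w11.png

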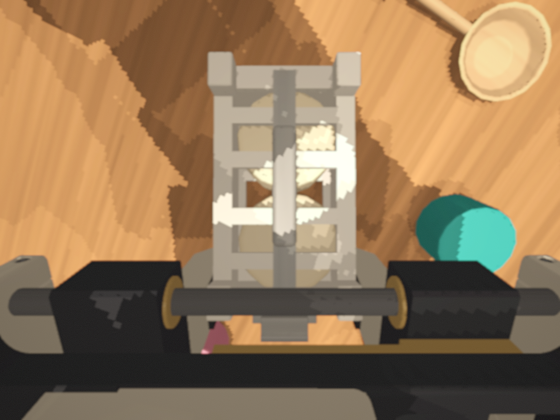

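Call:
carry_out:
  targets:
    - [[0.005, 0, -0.008], 0]
    - [[0.006, 0, -0.008], 0]
    - [[0.006, 0, -0.008], 0]
    - [[0.006, 0, -0.008], 0]
    - [[0.006, 0, -0.007], 0]
    - [[0.006, 0, -0.007], 0]
    - [[0.006, 0, -0.006], 0]
    - [[0, 0, 0], 0]

```text
time: 17.18
tool_pos: [0.4924, -0.1549, 0.1029]
tool_rot: [-3.136, -0.008, 2.013]
contact_force: [1.1, -0.5, -5.4]
opening: 0.062
```

```bash
python3 -c "
from plan import *
plan(car(-.046,0,.0145),TH);shot('side','s12.png',(200,200,340,305),5);shot('wrist','w12.png')"
```

```text
at [ 0.4924 -0.1549  0.1029] [-3.136 -0.008  2.013] F [ 1.09 -0.51 -5.36] open 0.062 t 17.175 need [ 0.0248 -0.0536 -0.0884] -0.0 2
[[[-0.0299, -0.0, 0.0439], np.float64(0.0002)], [[-0.0299, -0.0, 0.0439], np.float64(0.0002)]]
```

View pics/s12.png

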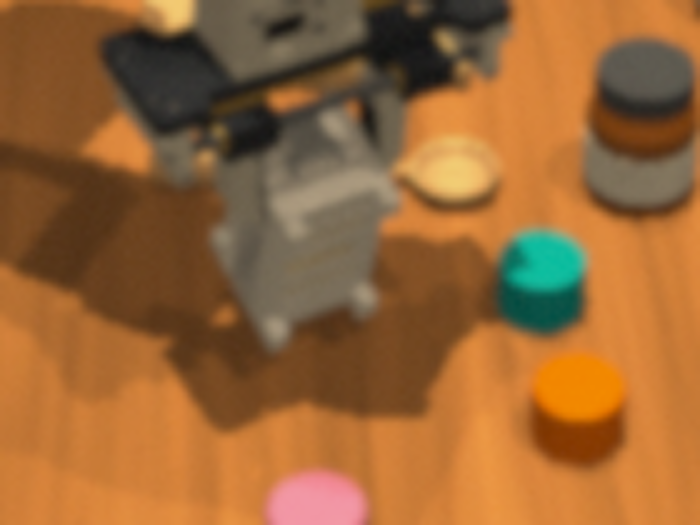

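View pics/w12.png

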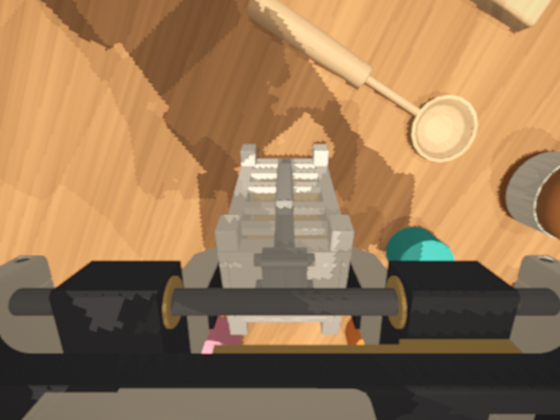

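```bash
python3 -c "
from plan import *
plan([.495,.12,.2],1.55,n=9)"
```

```text
at [ 0.4924 -0.1553  0.1023] [-3.135 -0.008  2.013] F [-0.29  0.54 -5.29] open 0.0617 t 17.275 need [0.0026 0.2753 0.0977] -0.463 9
[[[0.0276, 0.0133, -0.0107], np.float64(0.0515)], [[0.0283, 0.0119, -0.0107], np.float64(0.0515)], [[0.0288, 0.0104, -0.0107], np.float64(0.0515)], [[0.0293, 0.0089, -0.0107], np.float64(0.0515)], [[0.0297, 0.0074, -0.0107], np.float64(0.0515)], [[0.0301, 0.0058, -0.0107], np.float64(0.0515)], [[0.0303, 0.0043, -0.0107], np.float64(0.0515)], [[0.0305, 0.0027, -0.0107], np.float64(0.0515)], [[0.0306, 0.0011, -0.0107], np.float64(0.0515)]]
```

First up with firm grip, then across.

Call:
carry_out:
  targets:
    - [[0, 0, 0], 0]
    - [[0, 0, -0.015], 0]
    - [[0, 0, -0.025], 0]
    - [[0, 0, -0.025], 0]
    - [[0, 0, -0.02], 0]
    - [[0, 0, -0.01], 0]
  grip_force: 25

```text
time: 18.02
tool_pos: [0.493, -0.1564, 0.202]
tool_rot: [-3.134, -0.01, 2.012]
contact_force: [-0.5, -0.5, -5.9]
opening: 0.0621
```

Call:
carry_out:
  targets:
    - [[0.015, 0.007, 0], 0.03]
    - [[0.028, 0.012, 0], 0.05]
    - [[0.029, 0.01, 0], 0.05]
    - [[0.029, 0.009, 0], 0.05]
    - [[0.03, 0.007, 0], 0.05]
    - [[0.03, 0.006, 0], 0.05]
    - [[0.03, 0.004, 0], 0.05]
    - [[0.03, 0.003, 0], 0.05]
    - [[0.02, 0.001, 0], 0.05]
    - [[0.01, 0, 0], 0.03]

```text
time: 19.27
tool_pos: [0.4891, 0.11, 0.2049]
tool_rot: [-3.129, -0.004, 1.533]
contact_force: [-0.4, 0.2, -5.9]
opening: 0.0621
```

```bash
python3 -c "
from plan import *
plan([.495,.12,.15],1.55);shot('side','s13.png',(160,100,340,235),4);shot('wrist','w13.png')"
```

```text
at [0.4891 0.11   0.2049] [-3.129 -0.004  1.533] F [-0.43  0.19 -5.91] open 0.0621 t 19.275 need [ 0.0059  0.01   -0.0549] 0.017 2
[[[0.005, 0.0031, 0.0274], np.float64(-0.0084)], [[0.005, 0.0032, 0.0274], np.float64(-0.0084)]]
```

View pics/s13.png

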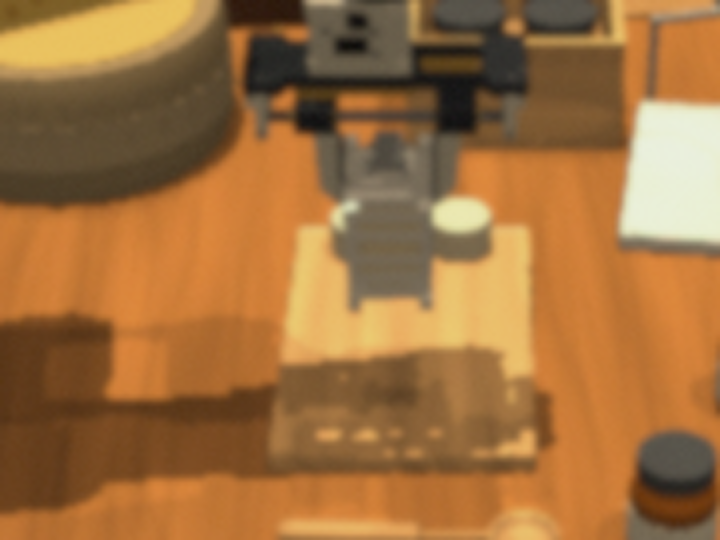

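View pics/w13.png

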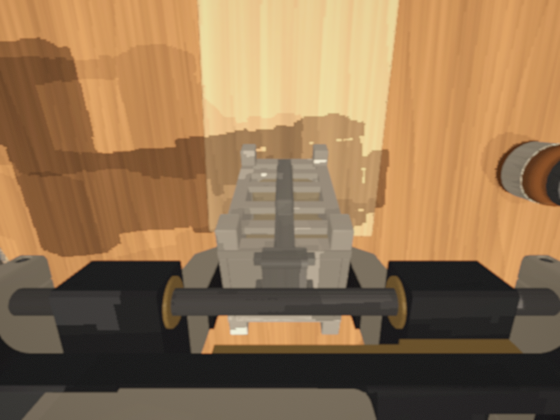

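```bash
cat > fit.py <<'E'
from plan import *
from scipy.optimize import least_squares
def pts_world(al,px,pz,pts,s=None):
    s=s or monitor.observe(); R=Ro.from_euler('xyz',s['tool_rot']).as_matrix()
    g=s['tool_pos']-R[:,2]*.019
    e=R[:,0];n=-R[:,1];u=-R[:,2]   # carrier at al=0: x=e, z=u, y=n
    X=np.cos(al)*e-np.sin(al)*u; Z=np.sin(al)*e+np.cos(al)*u
    return np.array([g+X*(p[0]-px)+n*p[1]+Z*(p[2]-pz) for p in pts])
def draw(al,px,pz,name):
    s=monitor.observe();im=eyes.read_camera('wrist')[:,:,::-1].copy()
    b=[[sx*.054,sy*.031,z] for z in(.012,.062) for sx in(1,-1) for sy in(1,-1)]
    f=[[sx*.054,sy*.031,z] for z in(0,.074) for sx in(1,-1) for sy in(1,-1)]
    q=proj('wrist',pts_world(al,px,pz,b+f,s))
    for i,(u,v) in enumerate(q): 
        if 0<u<560 and 0<v<420: cv2.circle(im,(int(u),int(v)),3,(0,0,255) if i>=8 else (255,0,0),1)
    cv2.imwrite('pics/'+name,im)
E
python3 - <<'E'
from fit import *
draw(np.radians(70),-.045,.034,'w14.png')
E
```

```text
(no output)
```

View pics/w14.png

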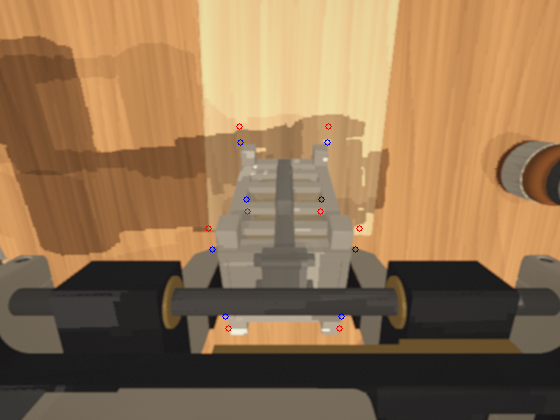

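```bash
python3 - <<'E'
from fit import *
s=monitor.observe()
P=[[.054,.031,.074],[.054,-.031,.074],[-.054,.031,.074],[-.054,-.031,.074],[-.054,.031,0],[-.054,-.031,0]]
uv=np.array([[241,147],[327,147],[217,222],[352,222],[229,333],[341,333]],float)
f=lambda v:(proj('wrist',pts_world(v[0],v[1],v[2],P,s))-uv).ravel()
r=least_squares(f,[1.2,-.045,.034]);print(np.degrees(r.x[0]),r.x[1:],r.fun.reshape(-1,2).round(1))
E
```

```text
77.77611451232107 [-0.05050635  0.03840052] [[ 2.4  0. ]
 [-1.9  0.1]
 [-1.9 -0.1]
 [ 1.4  0. ]
 [ 0.5 -0.1]
 [-2.2  0. ]]
```

Call:
carry_out:
  targets:
    - [[-0.008, 0.003, 0.015], 0]
    - [[-0.008, 0.003, 0.02], 0]
    - [[0, 0, 0.02], 0]
    - [[0, 0, 0.015], 0]
    - [[0, 0, 0.01], 0]
    - [[0, 0, 0], 0]

```text
time: 20.18
tool_pos: [0.4931, 0.0863, 0.1181]
tool_rot: [-3.125, -0.002, 1.532]
contact_force: [-0.8, 0.4, -5.3]
opening: 0.0619
```

```bash
python3 -c "
from plan import *
plan([.497,.091,.11],1.53);shot('side','s15.png',(160,100,340,235),4)"
```

```text
at [0.4931 0.0863 0.1181] [-3.125e+00 -2.000e-03  1.532e+00] F [-0.8   0.36 -5.31] open 0.0619 t 20.175 need [ 0.0039  0.0047 -0.0081] -0.002 1
[[[0.0049, 0.0039, 0.008], np.float64(0.0025)]]
```

View pics/s15.png

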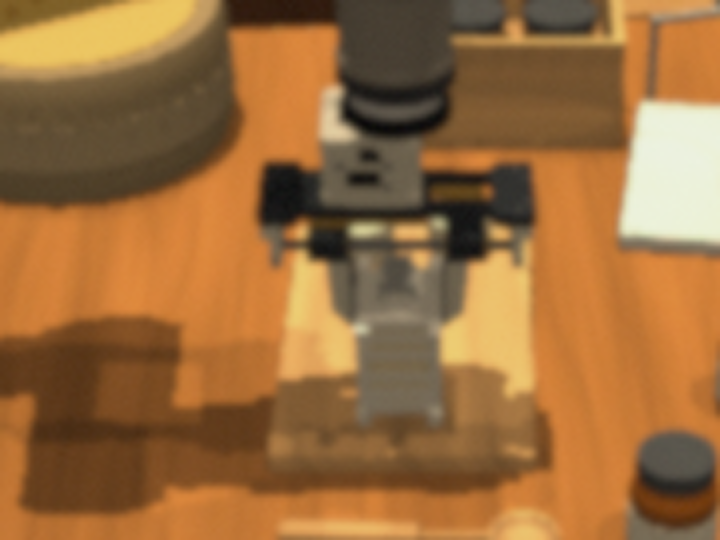

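Call:
carry_out:
  targets:
    - [[0.003, 0.002, 0.004], 0]
    - [[0, 0, 0.004], 0]
    - [[0, 0, 0.003], 0]
    - [[0, 0, 0.002], 0]
    - [[0, 0, 0], 0]
  grip_force: 10

```text
time: 20.85
tool_pos: [0.4967, 0.0903, 0.1085]
tool_rot: [-3.131, -0.003, 1.533]
contact_force: [-0.4, -0.9, -4.5]
opening: 0.062
```

```bash
python3 -c "
from fit import *
plan([.497,.091,.11],1.53);draw(np.radians(80),-.05,.038,'w16.png')"
```

```text
at [0.4967 0.0903 0.1085] [-3.131e+00 -3.000e-03  1.533e+00] F [-0.41 -0.86 -4.54] open 0.062 t 20.85 need [0.0003 0.0007 0.0015] -0.003 1
[[[0.0007, 0.0003, -0.0015], np.float64(0.0033)]]
```

View pics/w16.png

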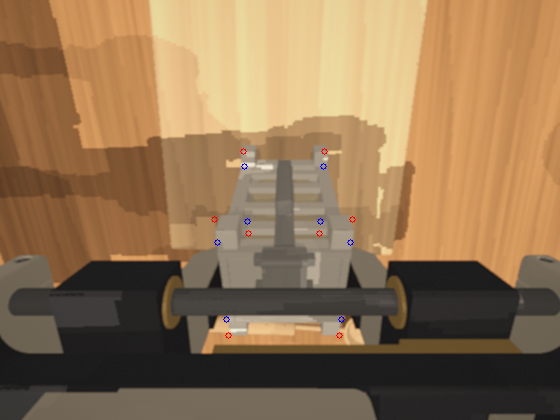

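Call:
carry_out:
  targets:
    - [[0.003, 0, 0.001], 0]
    - [[0.004, 0, 0.001], 0]
    - [[0.004, 0, 0.001], 0]
    - [[0.004, 0, 0.001], 0]
    - [[0.003, 0, 0.001], 0]
    - [[0, 0, 0], 0]

```text
time: 21.65
tool_pos: [0.4975, 0.1103, 0.1039]
tool_rot: [-3.132, -0.003, 1.534]
contact_force: [-3.3, 1.0, 2.3]
opening: 0.062
```

```bash
python3 -c "
from fit import *
plan([.497,.091,.11],1.53);draw(np.radians(88),-.05,.038,'w17.png')"
```

```text
at [0.4975 0.1103 0.1039] [-3.132e+00 -3.000e-03  1.534e+00] F [-3.27  0.98  2.33] open 0.062 t 21.65 need [-0.0005 -0.0193  0.0061] -0.004 1
[[[-0.0192, 0.0001, -0.0062], np.float64(0.0036)]]
```

View pics/w17.png

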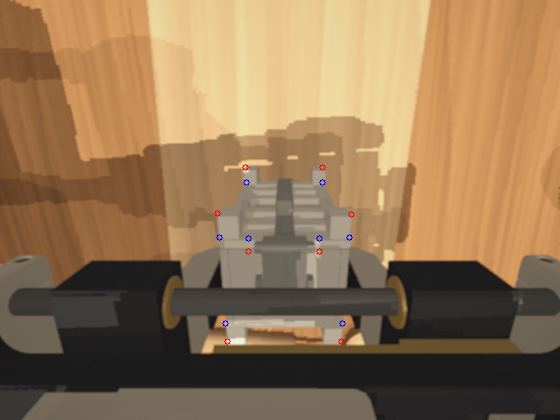

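Call:
carry_out:
  targets:
    - [[0.004, 0, -0.0005], 0]
    - [[0.005, 0, -0.001], 0]
    - [[0.005, 0, -0.001], 0]
    - [[0.005, 0, -0.001], 0]
    - [[0, 0, 0], 0]

```text
time: 22.32
tool_pos: [0.4984, 0.1298, 0.106]
tool_rot: [-3.131, -0.003, 1.533]
contact_force: [0.1, 0.7, -5.7]
opening: 0.0618
```

```bash
python3 -c "
from fit import *
plan([.497,.091,.11],1.53);draw(np.radians(96),-.05,.038,'w18.png');shot('side','s18.png',(160,100,340,235),4)"
```

```text
at [0.4984 0.1298 0.106 ] [-3.131e+00 -3.000e-03  1.533e+00] F [ 0.14  0.72 -5.67] open 0.0618 t 22.325 need [-0.0014 -0.0388  0.004 ] -0.003 1
[[[-0.0389, -0.0, -0.0041], np.float64(0.0033)]]
```

View pics/w18.png

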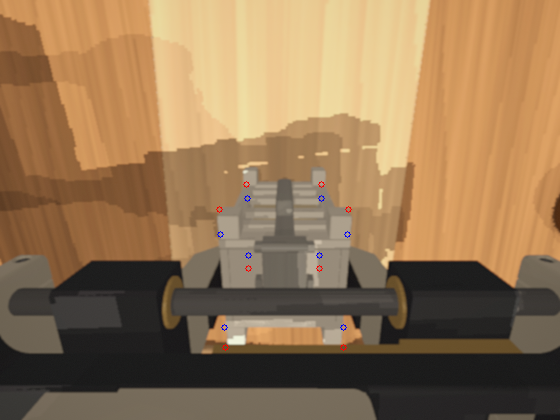

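View pics/s18.png

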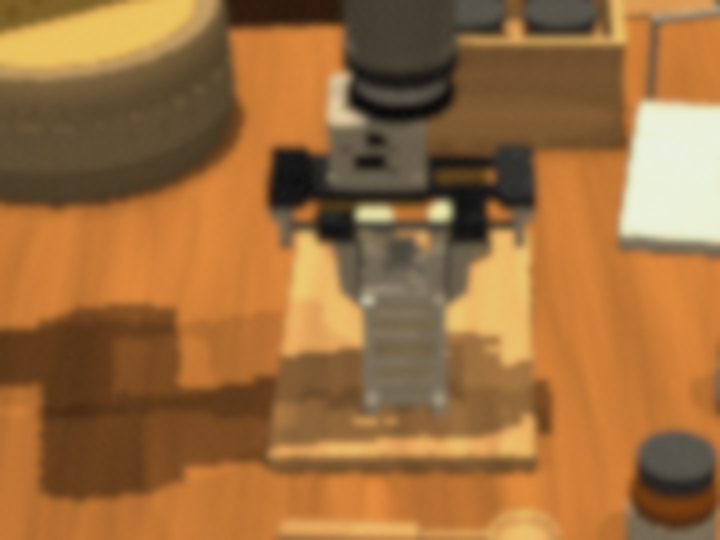

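Call:
carry_out:
  targets:
    - [[-0.004, 0, -0.003], 0]
    - [[-0.008, 0, -0.002], 0]
    - [[-0.007, 0, 0], 0]
    - [[0, 0, 0], 0]

```text
time: 22.92
tool_pos: [0.4977, 0.1084, 0.1115]
tool_rot: [-3.131, -0.002, 1.532]
contact_force: [-0.5, 0.6, -5.5]
opening: 0.062
```

```bash
python3 - <<'E'
from fit import *
plan([.497,.11,.103],1.53)
draw(np.radians(90),-.05,.036,'w19.png')
a=cv2.imread('pics/w19.png');cv2.imwrite('pics/w19c.png',cv2.resize(a[120:370,180:400],None,fx=2.3,fy=2.3))
E
```

```text
at [0.4977 0.1084 0.1115] [-3.131e+00 -2.000e-03  1.532e+00] F [-0.51  0.57 -5.48] open 0.062 t 22.925 need [-0.0007  0.0016 -0.0085] -0.002 1
[[[0.0016, -0.0006, 0.0085], np.float64(0.0023)]]
```

View pics/w19c.png

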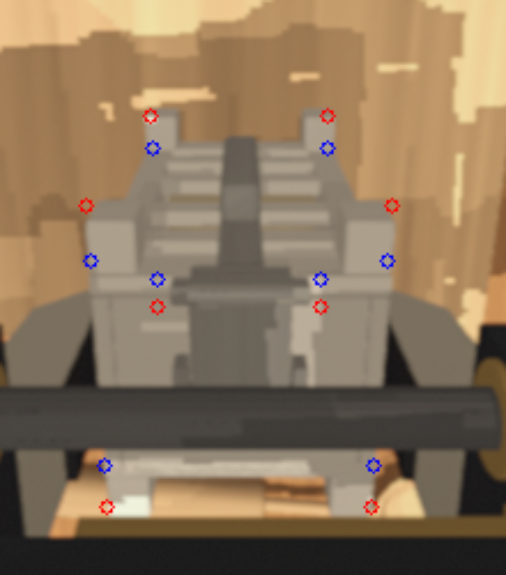

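Call:
carry_out:
  targets:
    - [[0, 0, 0.004], 0]
    - [[0, 0, 0.003], 0]
    - [[0, 0, 0.002], 0]
    - [[0, 0, 0], 0]

```text
time: 23.48
tool_pos: [0.4976, 0.11, 0.1032]
tool_rot: [-3.132, -0.004, 1.533]
contact_force: [-0.8, -0.4, -4.3]
opening: 0.062
```

```bash
python3 - <<'E'
from fit import *
plan([.497,.11,.103],1.53)
E
```

```text
at [0.4976 0.11   0.1032] [-3.132 -0.004  1.533] F [-0.75 -0.42 -4.35] open 0.062 t 23.475 need [-0.0006 -0.     -0.0002] -0.003 1
[[[-0.0, -0.0006, 0.0002], np.float64(0.0026)]]
```

Call:
carry_out:
  targets:
    - [[0, 0, 0.0015], 0]
    - [[0, 0, 0.001], 0]
    - [[0, 0, 0.0005], 0]
  grip_force: 6

```text
time: 23.85
tool_pos: [0.4977, 0.1118, 0.102]
tool_rot: [-3.133, -0.006, 1.533]
contact_force: [-2.4, 2.2, 2.4]
opening: 0.0617
```

```bash
python3 - <<'E'
from fit import *
plan([.497,.11,.103],1.53)
draw(np.radians(90),-.05,.036,'w20.png')
a=cv2.imread('pics/w20.png');cv2.imwrite('pics/w20c.png',cv2.resize(a[120:370,180:400],None,fx=2.3,fy=2.3))
E
```

```text
at [0.4977 0.1118 0.102 ] [-3.133 -0.006  1.533] F [-2.42  2.17  2.36] open 0.0617 t 23.85 need [-0.0007 -0.0018  0.001 ] -0.003 1
[[[-0.0018, -0.0006, -0.001], np.float64(0.0029)]]
```

View pics/w20c.png

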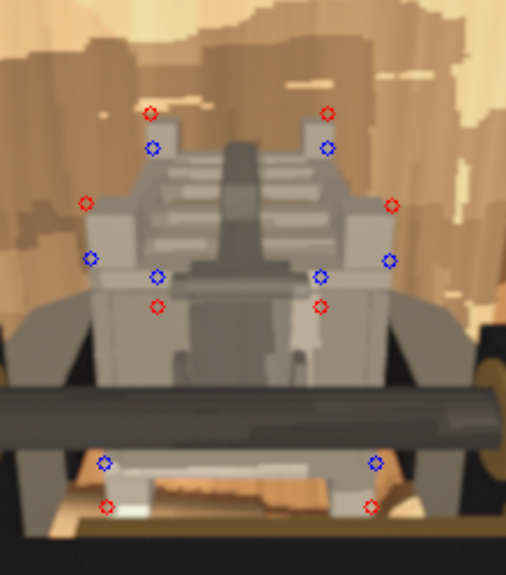

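Call:
carry_out:
  targets:
    - [[0, 0, -0.0005], 0]
    - [[0, 0, 0], 0]
    - [[0, 0, 0], 0]
    - [[0, 0, 0], 0]
  fingers: 0

```text
time: 24.4
tool_pos: [0.4991, 0.1109, 0.1025]
tool_rot: [-3.136, -0.005, 1.533]
contact_force: [-0.0, -0.0, -1.2]
opening: 0.0914
```

```bash
python3 - <<'E'
from fit import *
plan([.497,.11,.103],1.53)
s=monitor.observe()
draw(np.radians(90),-.05,.036,'w21.png')
a=cv2.imread('pics/w21.png');cv2.imwrite('pics/w21c.png',cv2.resize(a[100:370,160:420],None,fx=2.1,fy=2.1))
E
```

```text
at [0.4991 0.1109 0.1025] [-3.136 -0.005  1.533] F [-0.   -0.04 -1.21] open 0.0914 t 24.4 need [-0.0021 -0.0009  0.0005] -0.003 1
[[[-0.001, -0.0021, -0.0005], np.float64(0.0028)]]
```

View pics/w21c.png

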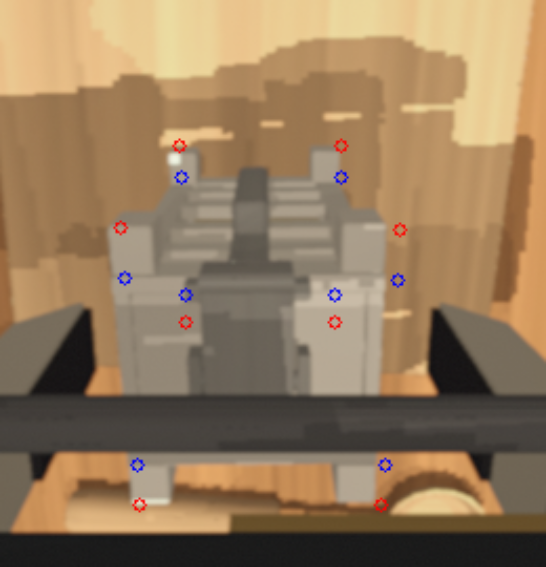

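```bash
python3 - <<'E'
from fit import *
s=monitor.observe()
P=[[.054,.031,.074],[.054,-.031,.074],[-.054,.031,.074],[-.054,-.031,.074],[-.054,.031,0],[-.054,-.031,0]]
uv=np.array([[169,150],[339,148],[109,214],[385,212],[131,503],[376,503]],float)/2.1+[160,100]
f=lambda v:(proj('wrist',pts_world(v[0],v[1],v[2],np.array(P)+[0,v[3],0],s))-uv).ravel()
r=least_squares(f,[1.5,-.045,.034,0]);print(np.degrees(r.x[0]),r.x[1:],r.fun.reshape(-1,2).round(1))
r=least_squares(lambda v:f([np.pi/2,*v]),[-.045,.034,0]);print(r.x,r.fun.reshape(-1,2).round(1))
E
```

```text
92.39797331662554 [-0.04841737  0.03275897  0.00253161] [[ 2.2 -0.3]
 [-2.   0.7]
 [-0.  -0.1]
 [ 2.4  0.9]
 [-2.1 -0.6]
 [-0.7 -0.5]]
[-0.04893989  0.03362894  0.00253837] [[ 1.8 -4.4]
 [-1.7 -3.4]
 [-0.5  2.8]
 [ 2.7  3.9]
 [-1.2 -1.3]
 [-1.4 -1.2]]
```

Call:
carry_out:
  targets:
    - [[-0.009, -0.0025, 0], 0]
    - [[-0.008, 0, 0], 0]
    - [[0, 0, 0.01], 0]
    - [[0, 0, 0.008], 0]
    - [[0, 0, 0.005], 0]
    - [[0, 0, 0], 0]

```text
time: 25.2
tool_pos: [0.4952, 0.0926, 0.0771]
tool_rot: [-3.135, -0.005, 1.532]
contact_force: [-0.2, 0.1, 0.3]
opening: 0.0919
```

```bash
python3 - <<'E'
from fit import *
plan([.497,.0935,.075],1.533)
s=monitor.observe()
draw(np.radians(90),-.024,.017,'w22.png')
E
```

```text
at [0.4952 0.0926 0.0771] [-3.135 -0.005  1.532] F [-0.2   0.11  0.29] open 0.0919 t 25.2 need [ 0.0018  0.0009 -0.0021] 0.001 1
[[[0.0009, 0.0018, 0.0021], np.float64(-0.0007)]]
```

View pics/w22.png

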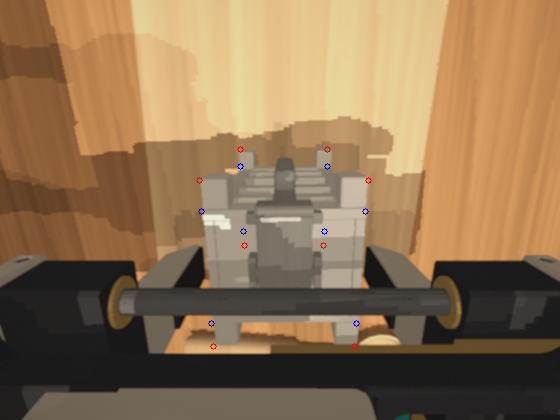

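Call:
carry_out:
  targets:
    - [[0.001, 0.001, 0.002], 0]
    - [[0, 0, 0.0005], 0]
    - [[0, 0, 0], 0]
    - [[0, 0, 0], 0]
    - [[0, 0, 0], 0]
  fingers: 1
  grip_force: 8

```text
time: 25.88
tool_pos: [0.4966, 0.094, 0.0752]
tool_rot: [-3.136, -0.005, 1.533]
contact_force: [0.8, 0.0, -1.1]
opening: 0.0624
```

```bash
python3 - <<'E'
from fit import *
plan([.497,.0935,.075],1.533)
E
```

```text
at [0.4966 0.094  0.0752] [-3.136 -0.005  1.533] F [ 0.77  0.03 -1.13] open 0.0624 t 25.875 need [ 0.0004 -0.0005 -0.0002] 0.0 1
[[[-0.0005, 0.0004, 0.0002], np.float64(-0.0001)]]
```

Call:
carry_out:
  targets:
    - [[0.003, 0, -0.003], 0]
    - [[0.003, 0, -0.003], 0]
    - [[0.003, 0, -0.003], 0]
    - [[0.003, 0, -0.003], 0]
    - [[0.003, 0, -0.003], 0]
    - [[0, 0, 0], 0]

```text
time: 26.62
tool_pos: [0.4961, 0.1101, 0.0899]
tool_rot: [-3.133, -0.005, 1.533]
contact_force: [0.3, -0.1, -5.2]
opening: 0.0622
```

```bash
python3 - <<'E'
from fit import *
plan([.497,.0935,.075],1.533)
draw(np.radians(110),-.022,.016,'w23.png')
shot('side','s23.png',(160,100,340,235),4)
E
```

```text
at [0.4961 0.1101 0.0899] [-3.133 -0.005  1.533] F [ 0.31 -0.07 -5.15] open 0.0622 t 26.625 need [ 0.0009 -0.0166 -0.0149] -0.0 1
[[[-0.0166, 0.0017, 0.0148], np.float64(0.0002)]]
```

View pics/w23.png

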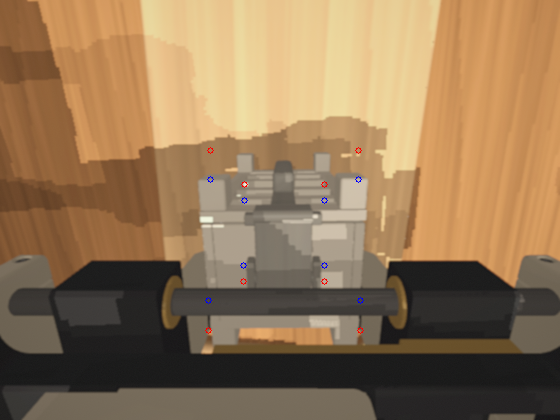

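View pics/s23.png

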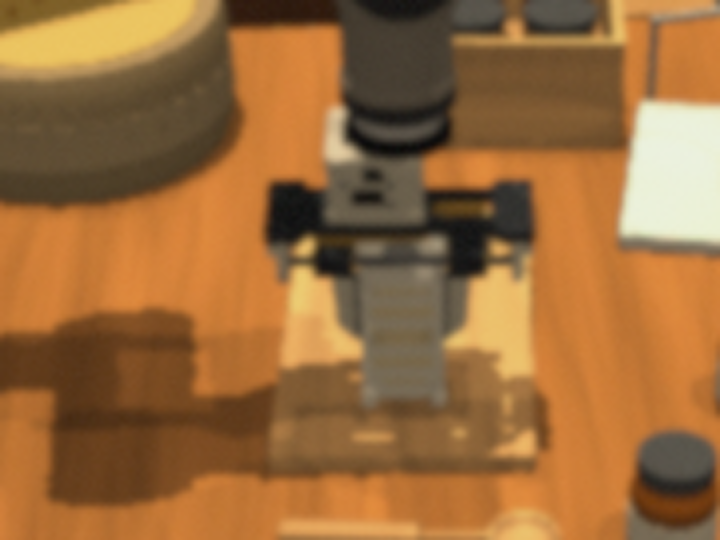

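Call:
carry_out:
  targets:
    - [[0, 0, 0.004], 0]
    - [[0, 0, 0.004], 0]
    - [[0, 0, 0.002], 0]
    - [[0, 0, 0], 0]
    - [[0, 0, 0], 0]
  grip_force: 5.5

```text
time: 27.35
tool_pos: [0.4958, 0.1084, 0.0805]
tool_rot: [-3.132, -0.003, 1.533]
contact_force: [-0.8, -1.3, -2.8]
opening: 0.062
```

```bash
python3 - <<'E'
from fit import *
plan([.497,.0935,.075],1.533)
draw(np.radians(95),-.022,.016,'w24.png')
E
```

```text
at [0.4958 0.1084 0.0805] [-3.132e+00 -3.000e-03  1.533e+00] F [-0.84 -1.29 -2.77] open 0.062 t 27.35 need [ 0.0012 -0.0149 -0.0055] 0.0 1
[[[-0.0148, 0.0019, 0.0054], np.float64(-0.0002)]]
```

View pics/w24.png

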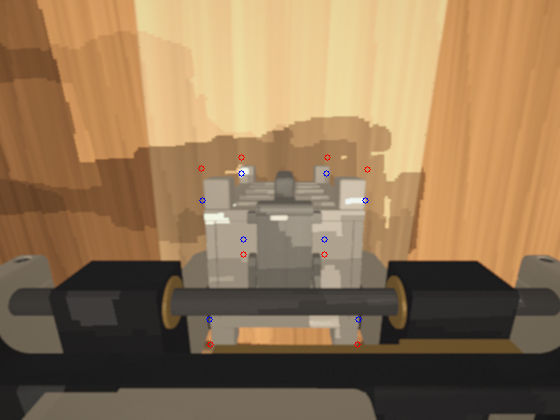

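Call:
carry_out:
  targets:
    - [[0.002, 0, -0.003], 0]
    - [[0.002, 0, -0.003], 0]
    - [[0.001, 0, -0.003], 0]
    - [[0, 0, 0], 0]
    - [[0, 0, 0], 0]
  grip_force: 5

```text
time: 28.02
tool_pos: [0.4959, 0.1141, 0.0891]
tool_rot: [-3.131, -0.003, 1.533]
contact_force: [-0.3, 0.7, -6.6]
opening: 0.0618
```

```bash
python3 - <<'E'
from fit import *
plan([.497,.0935,.075],1.533)
draw(np.radians(95),-.022,.016,'w25.png')
E
```

```text
at [0.4959 0.1141 0.0891] [-3.131e+00 -3.000e-03  1.533e+00] F [-0.29  0.71 -6.55] open 0.0618 t 28.025 need [ 0.0011 -0.0206 -0.0141] -0.0 1
[[[-0.0206, 0.0021, 0.014], np.float64(0.0001)]]
```

View pics/w25.png

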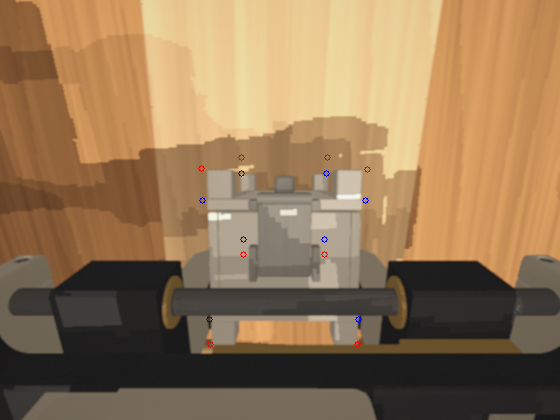

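Call:
carry_out:
  targets:
    - [[0, 0, 0], 0]
    - [[0, 0, 0], 0]
    - [[0, 0, 0], 0]
    - [[0, 0, 0], 0]
  grip_force: 4.3

```text
time: 28.58
tool_pos: [0.4958, 0.1141, 0.0891]
tool_rot: [-3.131, -0.003, 1.533]
contact_force: [-0.1, 0.5, -5.1]
opening: 0.0621
```

```bash
python3 - <<'E'
from fit import *
plan([.497,.0935,.075],1.533)
draw(np.radians(103),-.022,.016,'w26.png')
E
```

```text
at [0.4958 0.1141 0.0891] [-3.131e+00 -3.000e-03  1.533e+00] F [-0.15  0.48 -5.07] open 0.0621 t 28.575 need [ 0.0012 -0.0206 -0.0141] 0.0 1
[[[-0.0206, 0.0021, 0.014], np.float64(-0.0002)]]
```

View pics/w26.png

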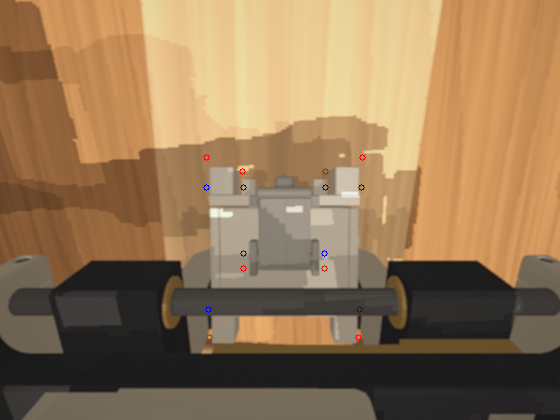

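Call:
carry_out:
  targets:
    - [[0.001, 0, -0.003], 0]
    - [[0.001, 0, -0.003], 0]
    - [[0.001, 0, -0.002], 0]
    - [[0, 0, 0], 0]
    - [[0, 0, 0], 0]
  grip_force: 4

```text
time: 29.25
tool_pos: [0.496, 0.1173, 0.0977]
tool_rot: [-3.131, -0.003, 1.533]
contact_force: [0.1, 0.2, -5.8]
opening: 0.062
```

```bash
python3 - <<'E'
from fit import *
plan([.497,.0935,.075],1.533)
draw(np.radians(110),-.022,.016,'w27.png')
E
```

```text
at [0.496  0.1173 0.0977] [-3.131e+00 -3.000e-03  1.533e+00] F [ 0.15  0.24 -5.85] open 0.062 t 29.25 need [ 0.001  -0.0238 -0.0227] 0.0 1
[[[-0.0238, 0.0021, 0.0226], np.float64(-0.0)]]
```

View pics/w27.png

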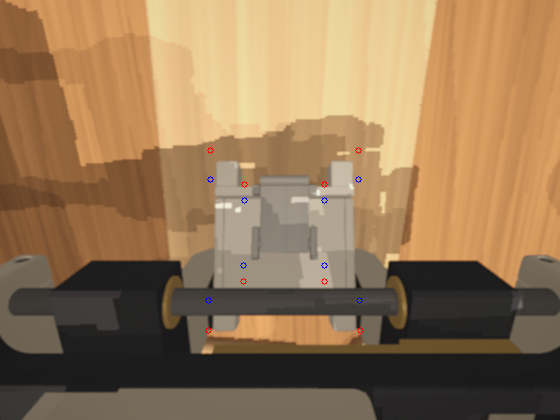

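```bash
python3 - <<'E'
from fit import *
s=monitor.observe()
P=[[-.054,.031,.074],[-.054,-.031,.074],[-.054,.031,0],[-.054,-.031,0],[-.054,.031,.062],[-.054,-.031,.062]]
uv=np.array([[216,161],[353,161],[211,331],[357,331],[215,194],[353,194]],float)
f=lambda v:(proj('wrist',pts_world(v[0],v[1],v[2],np.array(P),s))-uv).ravel()
r=least_squares(f,[1.9,-.022,.016]);print(np.degrees(r.x[0]),r.x[1:],r.fun.reshape(-1,2).round(1))
E
```

```text
110.37356124923049 [-0.03072321  0.01977957] [[-0.7  2.7]
 [ 0.3  2.8]
 [ 2.   0.9]
 [-1.6  1. ]
 [-0.1 -3.7]
 [ 0.6 -3.7]]
```

Call:
carry_out:
  targets:
    - [[0.002, 0, 0.001], 0]
    - [[0.004, 0, 0], 0]
    - [[0.004, 0, 0], 0]
    - [[0.004, 0, -0.0005], 0]
    - [[0.004, 0, 0], 0]
    - [[0, 0, 0], 0]
  grip_force: 5

```text
time: 30.05
tool_pos: [0.4969, 0.1365, 0.0984]
tool_rot: [-3.132, -0.003, 1.533]
contact_force: [-1.7, -0.5, -0.5]
opening: 0.0618
```

```bash
python3 - <<'E'
from fit import *
plan([.497,.0935,.075],1.533)
draw(np.radians(122),-.031,.02,'w28.png')
shot('side','s28.png',(160,100,340,235),4)
E
```

```text
at [0.4969 0.1365 0.0984] [-3.132e+00 -3.000e-03  1.533e+00] F [-1.73 -0.46 -0.46] open 0.0618 t 30.05 need [ 0.0001 -0.043  -0.0234] -0.0 1
[[[-0.0431, 0.002, 0.0232], np.float64(0.0002)]]
```

View pics/w28.png

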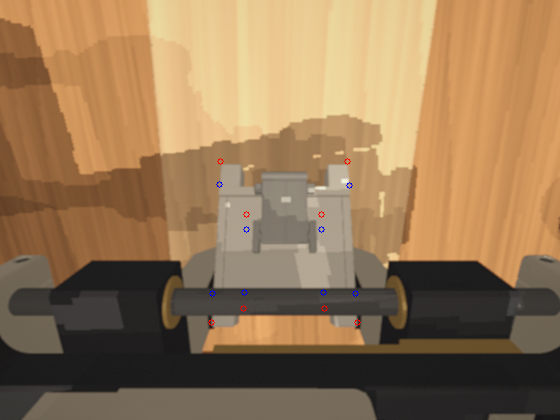

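View pics/s28.png

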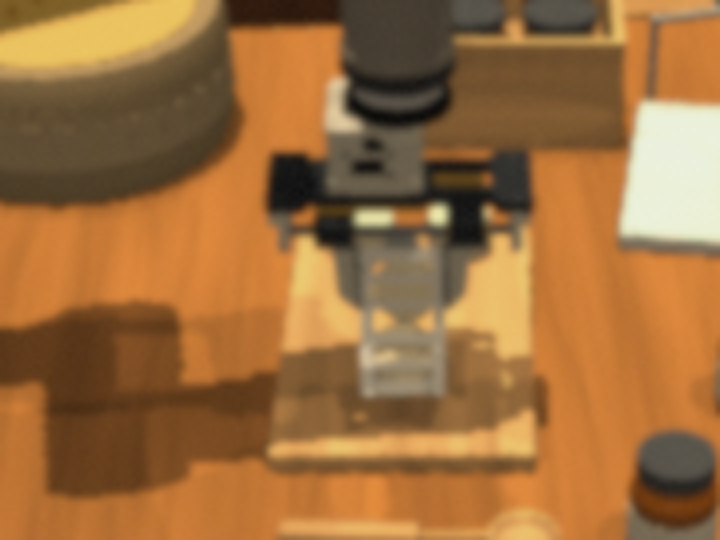

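Call:
carry_out:
  targets:
    - [[0.005, 0, 0], 0]
    - [[0.005, 0, 0.0005], 0]
    - [[0.005, 0, 0.0005], 0]
    - [[0.005, 0, 0.001], 0]
    - [[0.005, 0, 0.001], 0]
    - [[0, 0, 0], 0]

```text
time: 30.9
tool_pos: [0.4979, 0.1634, 0.095]
tool_rot: [-3.132, -0.004, 1.533]
contact_force: [-1.1, 0.4, -0.5]
opening: 0.062
```

```bash
python3 - <<'E'
from fit import *
plan([.497,.0935,.075],1.533)
draw(np.radians(135),-.031,.02,'w29.png')
shot('side','s29.png',(160,100,340,235),4)
E
```

```text
at [0.4979 0.1634 0.095 ] [-3.132 -0.004  1.533] F [-1.08  0.42 -0.5 ] open 0.062 t 30.9 need [-0.0009 -0.0699 -0.02  ] 0.0 2
[[[-0.035, 0.001, 0.0099], np.float64(-0.0001)], [[-0.035, 0.001, 0.0099], np.float64(-0.0001)]]
```

View pics/w29.png

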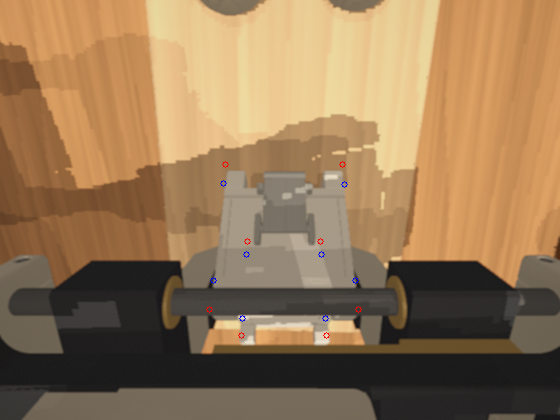

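View pics/s29.png

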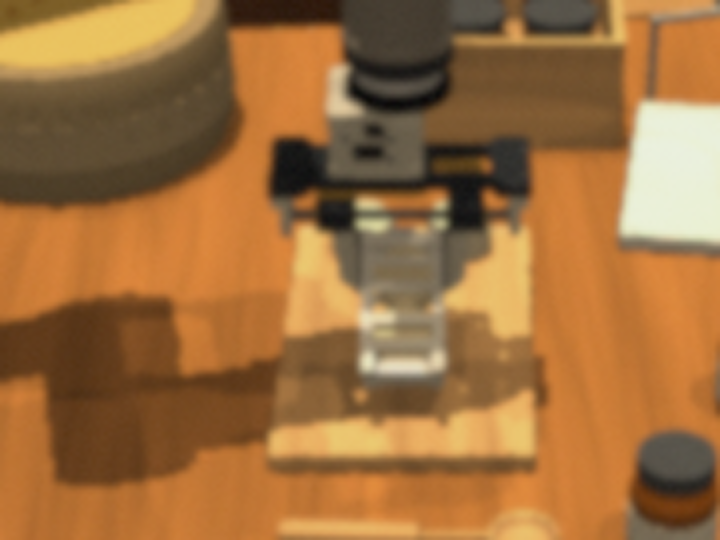

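Call:
carry_out:
  targets:
    - [[0.005, 0, 0.001], 0]
    - [[0.005, 0, 0.0015], 0]
    - [[0.005, 0, 0.0015], 0]
    - [[0.005, 0, 0.002], 0]
    - [[0.005, 0, 0.0025], 0]
    - [[0.005, 0, 0.003], 0]
    - [[0, 0, 0], 0]

```text
time: 31.88
tool_pos: [0.499, 0.1951, 0.0823]
tool_rot: [-3.132, -0.003, 1.532]
contact_force: [-0.4, 0.5, -3.1]
opening: 0.0619
```

```bash
python3 - <<'E'
from fit import *
plan([.497,.0935,.075],1.533)
draw(np.radians(145),-.031,.02,'w30.png')
shot('side','s30.png',(160,100,340,235),4)
E
```

```text
at [0.499  0.1951 0.0823] [-3.132e+00 -3.000e-03  1.532e+00] F [-0.44  0.51 -3.12] open 0.0619 t 31.875 need [-0.002  -0.1016 -0.0073] 0.001 2
[[[-0.0508, 0.001, 0.0035], np.float64(-0.0004)], [[-0.0508, 0.001, 0.0035], np.float64(-0.0004)]]
```

View pics/w30.png

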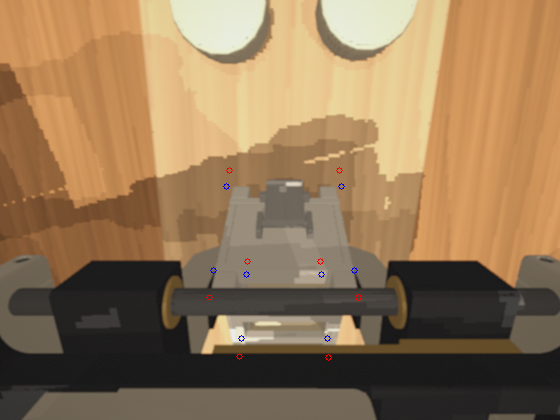

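View pics/s30.png

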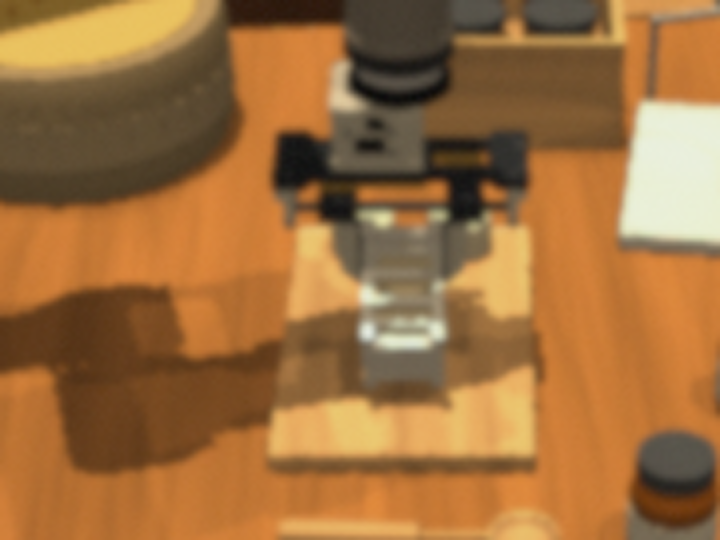

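Call:
carry_out:
  targets:
    - [[0.004, 0, 0.003], 0]
    - [[0.004, 0, 0.003], 0]
    - [[0.004, 0, 0.004], 0]
    - [[0.003, 0, 0.004], 0]
    - [[0.003, 0, 0.004], 0]
    - [[0, 0, 0], 0]

```text
time: 32.72
tool_pos: [0.4996, 0.2148, 0.0637]
tool_rot: [-3.132, -0.005, 1.531]
contact_force: [-1.0, 1.8, -1.8]
opening: 0.0618
```

```bash
python3 - <<'E'
from fit import *
plan([.497,.0935,.075],1.533)
draw(np.radians(163),-.031,.02,'w31.png')
shot('side','s31.png',(160,100,340,235),4)
E
```

```text
at [0.4996 0.2148 0.0637] [-3.132 -0.005  1.531] F [-0.99  1.78 -1.84] open 0.0618 t 32.725 need [-0.0026 -0.1213  0.0113] 0.002 3
[[[-0.0404, 0.0007, -0.004], np.float64(-0.0005)], [[-0.0404, 0.0007, -0.004], np.float64(-0.0005)], [[-0.0404, 0.0006, -0.004], np.float64(-0.0005)]]
```

View pics/w31.png

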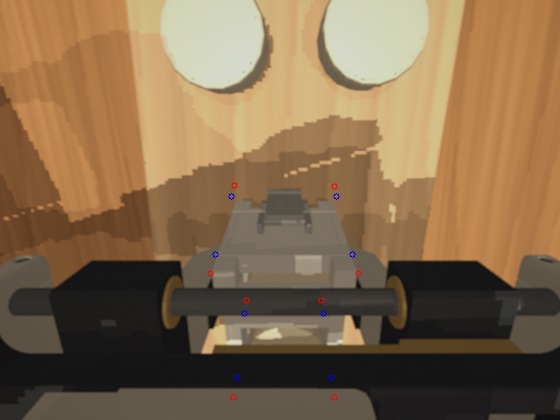

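View pics/s31.png

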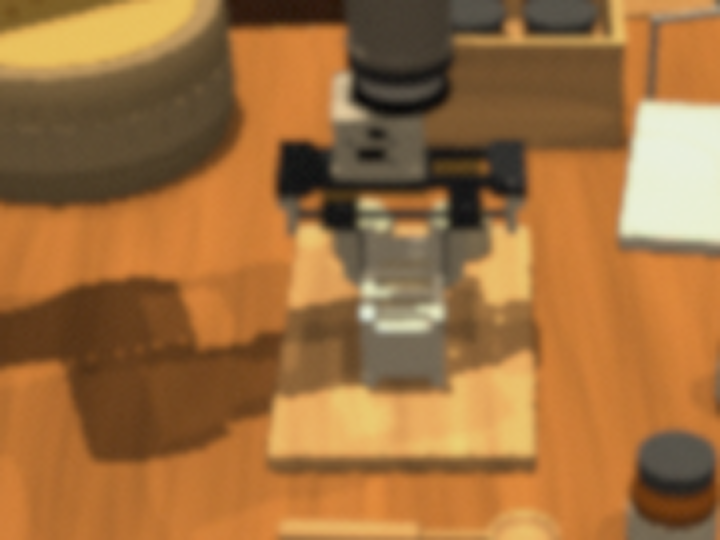

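Call:
carry_out:
  targets:
    - [[0.002, 0, 0.003], 0]
    - [[0.002, 0, 0.003], 0]
    - [[0.001, 0, 0.002], 0]
    - [[0, 0, 0], 0]

```text
time: 33.33
tool_pos: [0.4999, 0.2199, 0.0556]
tool_rot: [-3.133, -0.005, 1.531]
contact_force: [-2.1, 2.8, -1.8]
opening: 0.062
```

```bash
python3 - <<'E'
from fit import *
plan([.497,.0935,.075],1.533)
draw(np.radians(172),-.031,.02,'w32.png')
shot('side','s32.png',(160,100,340,235),4)
E
```

```text
at [0.4999 0.2199 0.0556] [-3.133 -0.005  1.531] F [-2.13  2.8  -1.79] open 0.062 t 33.325 need [-0.0029 -0.1264  0.0194] 0.002 3
[[[-0.0421, 0.0007, -0.0067], np.float64(-0.0008)], [[-0.0421, 0.0006, -0.0067], np.float64(-0.0008)], [[-0.0421, 0.0006, -0.0067], np.float64(-0.0008)]]
```

View pics/w32.png

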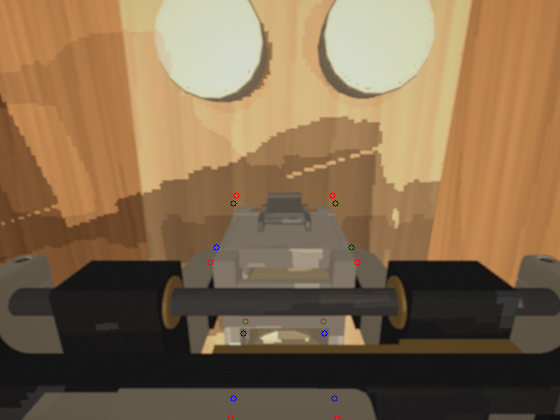

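View pics/s32.png

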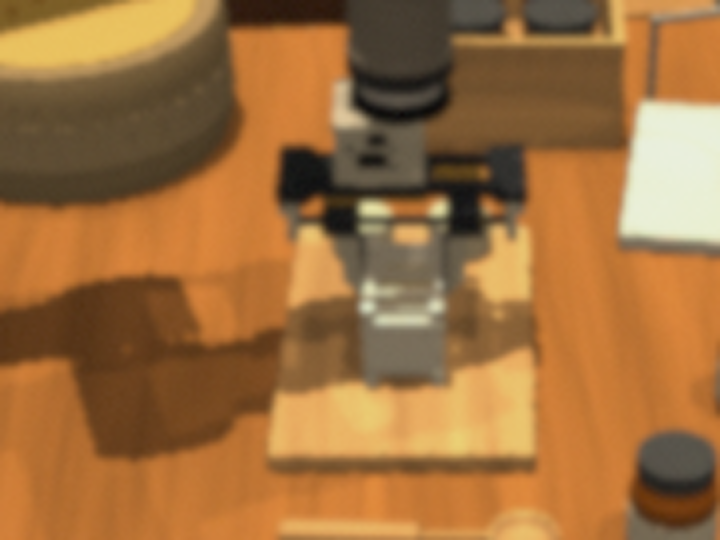

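```bash
python3 - <<'E'
import cv2
a=cv2.imread('pics/w32.png');cv2.imwrite('pics/w32c.png',cv2.resize(a[170:370,180:400],None,fx=3.4,fy=3,interpolation=cv2.INTER_CUBIC))
a=cv2.imread('pics/s32.png');cv2.imwrite('pics/s32c.png',cv2.resize(a[180:420,300:500],None,fx=2.5,fy=2.5,interpolation=cv2.INTER_CUBIC))
E
```

```text
(no output)
```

View pics/w32c.png

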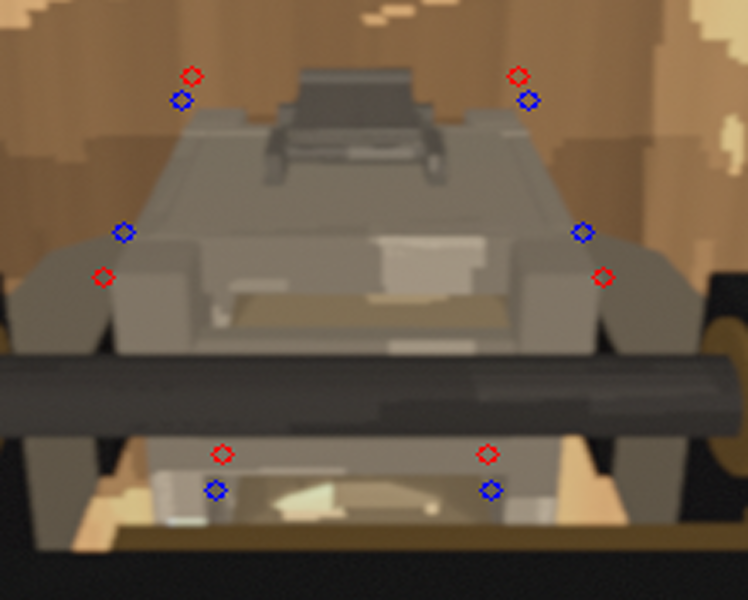

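View pics/s32c.png

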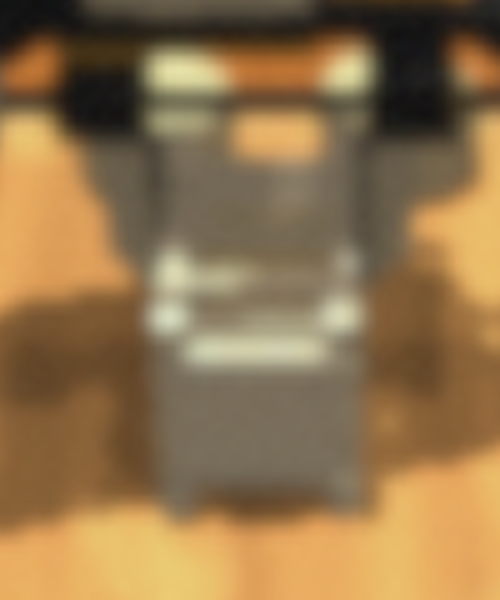

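```bash
python3 - <<'E'
from fit import *
s=monitor.observe()
P=[[-.054,.031,.074],[-.054,-.031,.074],[-.054,.031,0],[-.054,-.031,0]]
uv=np.array([[193,108],[517,108],[112,273],[602,273]],float)/[3.4,3]+[180,170]
f=lambda v:(proj('wrist',pts_world(v[0],v[1],v[2],np.array(P),s))-uv).ravel()
def g(v):
    h=pts_world(v[0],v[1],v[2],[[.054,0,.074]],s)[0,2]-.018
    return np.r_[f(v),h*1000*2]
for F in (f,g):
    r=least_squares(F,[2.8,-.03,.02]);print(np.degrees(r.x[0]),r.x[1:],r.fun.round(1)); print(pts_world(*r.x,[[.054,0,.074],[-.054,0,.074],[0,0,.037]],s))
E
```

```text
177.84990389321857 [-0.03321164  0.02066424] [ 0.4 -0.1 -0.8 -0.  -1.1 -0.  -0.6  0.1]
[[0.49621918 0.13486705 0.01768833]
 [0.50058818 0.24268111 0.02227526]
 [0.49866292 0.1871909  0.056947  ]]
177.91716318559347 [-0.03313509  0.02084592] [ 0.3 -0.  -0.8  0.1 -1.2 -0.1 -0.5  0.  -0.1]
[[0.49622175 0.13486909 0.01797267]
 [0.50058985 0.2426885  0.02243293]
 [0.4986668  0.18723898 0.05716983]]
```

Call:
carry_out:
  targets:
    - [[0, 0, 0.0015], 0]
    - [[0, 0, 0.0015], 0]
    - [[0, 0, 0.001], 0]
    - [[0, 0, 0], 0]

```text
time: 33.92
tool_pos: [0.5004, 0.2202, 0.052]
tool_rot: [-3.134, -0.006, 1.531]
contact_force: [-1.9, 1.9, -1.3]
opening: 0.0619
```

```bash
python3 - <<'E'
from fit import *
plan([.497,.0935,.075],1.533)
draw(np.radians(180),-.033,.021,'w33.png')
E
```

```text
at [0.5004 0.2202 0.052 ] [-3.134 -0.006  1.531] F [-1.89  1.91 -1.28] open 0.0619 t 33.925 need [-0.0034 -0.1267  0.023 ] 0.002 3
[[[-0.0422, 0.0005, -0.0079], np.float64(-0.0008)], [[-0.0422, 0.0005, -0.0079], np.float64(-0.0008)], [[-0.0422, 0.0005, -0.0079], np.float64(-0.0008)]]
```

View pics/w33.png

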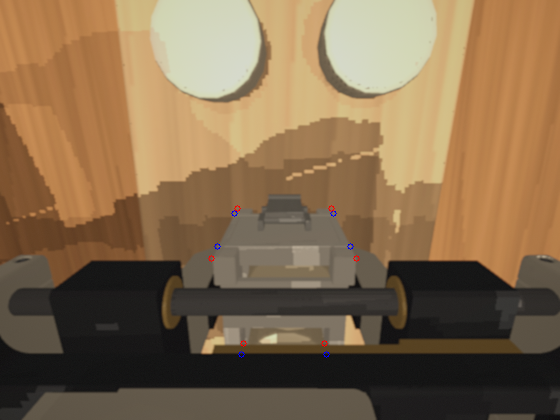

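Call:
carry_out:
  targets:
    - [[0, 0, 0.0015], 0]
    - [[0, 0, 0.001], 0]
    - [[0, 0, 0.001], 0]
    - [[0, 0, 0], 0]

```text
time: 34.48
tool_pos: [0.5001, 0.2199, 0.0508]
tool_rot: [-3.135, -0.006, 1.531]
contact_force: [-1.4, 2.1, -0.7]
opening: 0.0622
```

```bash
python3 - <<'E'
from fit import *
plan([.497,.0935,.075],1.533)
draw(np.radians(180),-.033,.023,'w34.png')
E
```

```text
at [0.5001 0.2199 0.0508] [-3.135 -0.006  1.531] F [-1.42  2.1  -0.74] open 0.0622 t 34.475 need [-0.0031 -0.1264  0.0242] 0.002 3
[[[-0.0421, 0.0006, -0.0083], np.float64(-0.0007)], [[-0.0421, 0.0005, -0.0083], np.float64(-0.0007)], [[-0.0421, 0.0005, -0.0083], np.float64(-0.0007)]]
```

View pics/w34.png

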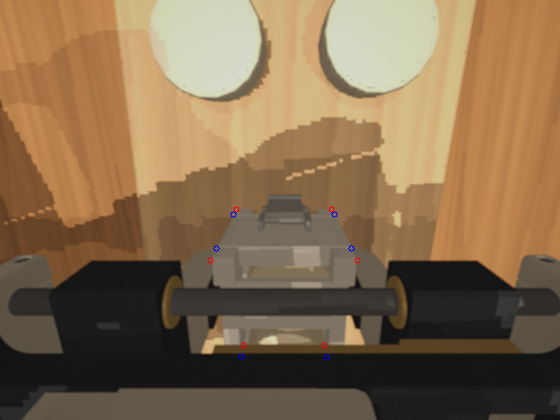

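Call:
carry_out:
  targets:
    - [[0, 0, 0.002], 0]
    - [[0, 0, 0.002], 0]
    - [[0, 0, 0], 0]

```text
time: 34.9
tool_pos: [0.5002, 0.2195, 0.0478]
tool_rot: [-3.135, -0.005, 1.531]
contact_force: [-1.5, 2.1, -1.5]
opening: 0.0621
```

```bash
python3 - <<'E'
from fit import *
draw(np.radians(180),-.033,.026,'w35.png')
a=cv2.imread('pics/w35.png');cv2.imwrite('pics/w35c.png',cv2.resize(a[170:370,180:400],None,fx=3.4,fy=3,interpolation=cv2.INTER_CUBIC))
E
```

```text
(no output)
```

View pics/w35c.png

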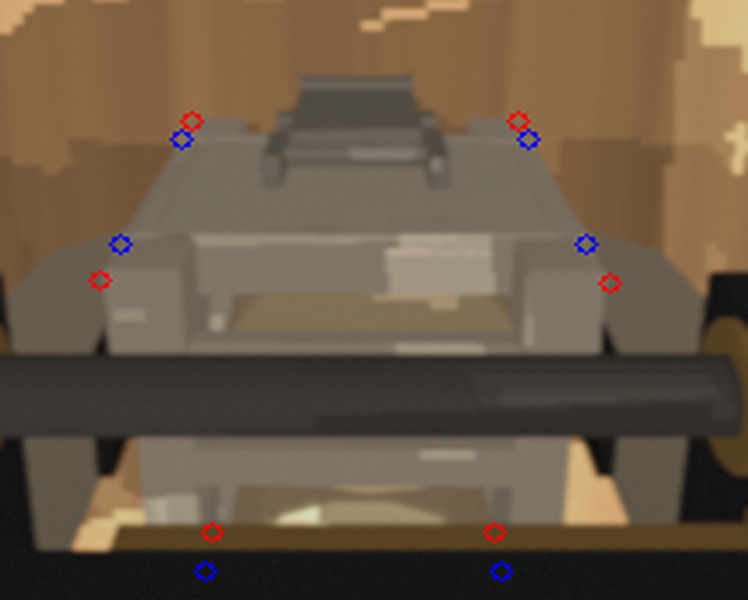

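Call:
carry_out:
  targets:
    - [[0, 0, 0], 0]
    - [[0, 0, 0], 0]
    - [[0, 0, 0], 0]
    - [[0, 0, 0], 0]
  fingers: 0

```text
time: 35.45
tool_pos: [0.5012, 0.2186, 0.0474]
tool_rot: [-3.137, -0.004, 1.531]
contact_force: [-0.5, -0.5, 0.2]
opening: 0.0915
```

Call:
carry_out:
  targets:
    - [[0, 0, -0.02], 0]
    - [[0, 0, -0.05], 0]
    - [[0, 0, -0.055], 0]
    - [[0, 0, -0.03], 0]
    - [[-0.05, 0, 0], 0]
    - [[-0.055, 0, 0], 0]
    - [[-0.055, 0, 0], 0]
    - [[-0.055, 0, 0], 0]
    - [[0, 0, 0], 0]

```text
time: 36.58
tool_pos: [0.4941, -0.003, 0.2071]
tool_rot: [-3.14, -0.002, 1.533]
contact_force: [0.2, 0.5, 0.7]
opening: 0.0917
```

```bash
python3 - <<'E'
from fit import *
plan([.497,.0935,.075],1.533)
shot('side','s36.png',(160,100,340,235),4);shot('top','t36.png',(90,160,270,295),4);shot('wrist','w36.png')
E
```

```text
at [ 0.4941 -0.003   0.2071] [-3.140e+00 -2.000e-03  1.533e+00] F [0.2  0.53 0.66] open 0.0917 t 36.575 need [ 0.0029  0.0965 -0.1321] -0.0 3
[[[0.0321, -0.0002, 0.0441], np.float64(0.0001)], [[0.0321, -0.0002, 0.0441], np.float64(0.0001)], [[0.0321, -0.0002, 0.0441], np.float64(0.0001)]]
```

View pics/s36.png

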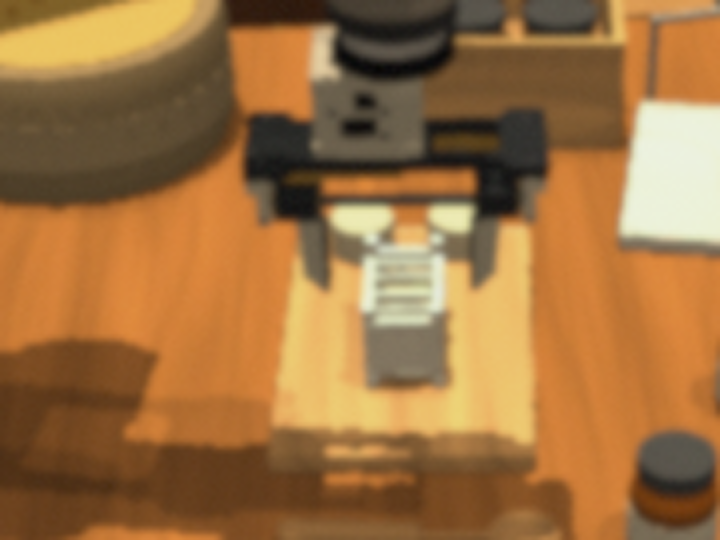

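View pics/t36.png

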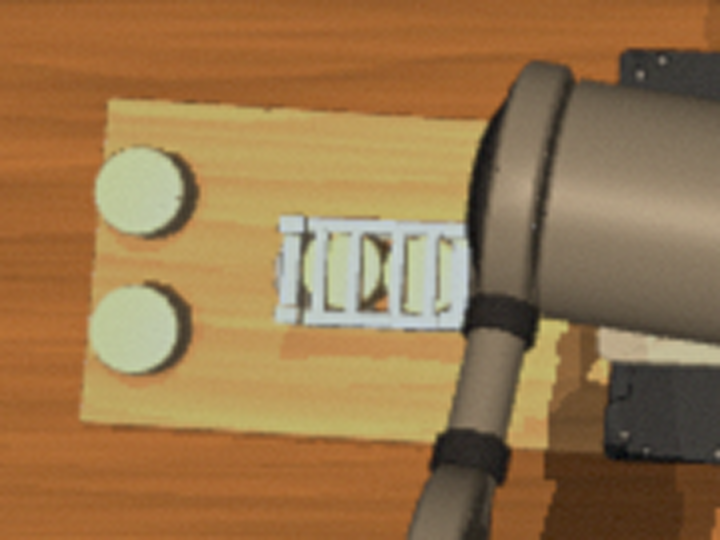

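View pics/w36.png

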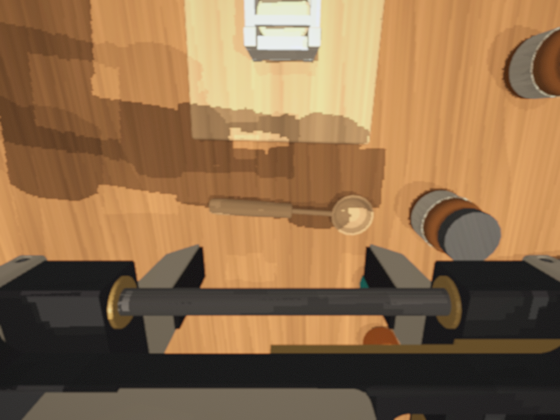

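```bash
python3 - <<'E'
from fit import *
uv=np.array([[279,216],[277,322]])/4+[90,160]
P=back('top',uv,.092);print('clip end',P)
m=P.mean(0); d=np.array([np.cos(-1.61),np.sin(-1.61),0]); n=np.array([-d[1],d[0],0])
c=m+.054*d;print('centre',c)
for z in(.018,.092):
  print(z,(proj('side',[c+sx*.054*d+sy*.031*n+[0,0,z-.092] for sx in(1,-1) for sy in(1,-1)])-[160,100])*4)
s=monitor.observe();print(s['time'],np.abs(s['qvel']).max())
E
```

```text
clip end [[0.52868673 0.24133446 0.092     ]
 [0.46795676 0.24128817 0.092     ]]
centre [0.49620528 0.18735281 0.092     ]
0.018 [[440.26945454 388.37979169]
 [359.97515371 389.54166458]
 [439.43010661 309.65320881]
 [363.33898066 310.68211861]]
0.092 [[438.84490031 308.99953403]
 [356.06962975 310.11816792]
 [438.05774425 232.24847077]
 [359.74219123 233.23444973]]
36.725 0.026548669341643877
```

```bash
python3 -c "
from cell import order
print(order.hand_in())"
```

```text
the job is handed in; nothing more can be done
None
```

The carrier now lies upside down on its lid feet on the ripening board, clip home, and the job is handed in. It reports no verdict, so what follows rests on my own camera and force checks.

**What I did**
- **Clip:** I pushed it inward with closed fingers until it met its stop and the carrier began to slide along. That moved the carrier about 8 mm on the counter.
- **Tug test:** I gripped the pull and lifted about 4 mm. The wrist force held at about 6 N, roughly the carrier's weight, so the latch took the strain. I then set the carrier back down.
- **Turning over:** The tool can only point down, so I let the carrier swing between lightly closed pads.
  - I gripped it near the clip end and stood it on its hinge end on the board.
  - One attempt to drag it past 90° from there slid instead of tipping. I took a new grip near the underside and rolled it over its lid-foot edge at 4–5 N.
- **Release:** I lowered it until flat, opened the fingers and backed off. It slipped about 8 mm in the grip at 4 N and again while lowering, but it never dropped.

**Last checks**
- **Position:** The top camera puts its centre at about (0.496, 0.187). That is within a few centimetres of the board's middle, and about 5 cm clear of the cheeses on the board.
- **Flatness:** The projected corners agree with the side view to within a few millimetres.
- **Clip and lid:** The last wrist picture before release shows the clip home and the end face closed. I had no clear view of the clip after release.
- **Lid angle and inner cheeses:** I could not measure the lid angle. Both cheeses show between the slats in the top view.
- **Other things:** The board cheeses, spoon and two of the jars looked undisturbed in the last pictures. The third jar and the knife were not checked again, but the arm made no contact near them.
- **Forces and time:** The wrist force was near zero, and the clock read 36.7 s at hand-in.

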